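Fetch the nozzle cassette from behind the bottles

ROBOT

A 6-joint arm with a two-finger parallel gripper is mounted at the origin on a cart in front of the work surface, level with it; the furniture and walls round the work are solid. World frame = base frame: x ahead of the robot, y to its left, z up, the work surface at z = 0. Lengths are in m, angles in rad, forces in N, time in s.
With the tool pointing down it reaches from about 0.275 to 0.725 m from the base axis. Payload 5.6 kg.
Tool frame: the origin (TCP) lies between the finger pads; the fingertips stand 8 mm ahead of it and the grasp point (between the pads) lies 11 mm behind it; z points along the fingers, y is the direction in which the jaws open and shut (so a half turn about z gives the same grasp; the last joint's range is limited). The gripper opens to 85 mm and grips with 20 to 120 N. Pads are 22 mm wide; open, the fingers measure 114 mm over their backs; the gripper's body (76 mm by 85 mm) begins 54 mm behind the grasp point. The pads swing forward as they close: fully open they stand 13 mm farther back than shut.
Start: joints at [0.285, 0.255, 0.108, 0, -1.424, -0.285], TCP at [0.55, 0, 0.239] pointing down, gripper open.
Joint ranges: [-2.95, 2.95], [-1.21, 1.97], [-1.09, 1.5], [-2.87, 1.71], [-2.94, -0.07], [-3.05, 3.05]. Speed limits (rad/s): [2.57, 2.57, 3.14, 3.14, 3.14, 3.14].

INTERFACE

Orientations are given as a rotation vector (axis times angle).
In Python, from cell import monitor, capture, order gives the robot as it stands. The module is installed in compiled form; this text tells all that it offers.
- The arm moves only by the tool send_rows, never from a script. Its argument "targets" is a list of rows, each a list of 4 numbers: the shift along the world's x, y, z in m, then the turn about the world's z in rad. In form: [[tx, ty, tz, turn], ...]. A call has exactly 5 rows; each row is the pose to reach, as a shift and turn from the pose commanded when the call began; what a row does not reach only later rows make up. A row lasts 1/8 s, in which the tool goes at most 62.5 mm and 10.7 degrees, less where a joint would pass 70% of its speed; a pose out of reach is approached as far as the arm can. A call with a gripper value outside its range is refused whole. "jaw" is the opening, from -1 (shut) to 1 (fully open), set as the call begins (left out, the last holds). The fingers move at their own pace and stop on an object; "grip_force" is the grip in N (left out, the last holds). Time passes only in rows, so rows that repeat a pose let the fingers close, or fill a call up. It gives the time, the measured TCP pose, the force and the opening at its end, in the units of the state.
- monitor.read_state(): the state, without advancing time (a new reading comes with each control period).
- capture(name): name is "scene" or "side" or "wrist"; returns a dict with "image" (384x512x3 uint8, red, green, blue), "fov_y" (degrees; the focal length in pixels is half the picture's height over the tangent of half this angle, whatever the lens; pixels are square), "cx", "cy" (the principal point, pixels), "rvec" (rotation vector, rad) and "tvec" (3), from world to camera coordinates, as OpenCV has them; the wrist camera has in their place "T_tool_cam" (4x4, takes a point from camera to tool coordinates, whose origin is the TCP and whose axes are the flange's). Camera axes: x right, y down, z forward; pixel columns grow to the right and rows downward; lengths in m; the calibration is good to about 2 mm. A picture is of the moment at which its call begins: read the wrist's pose just before it. There is no depth.
- order.sign_off(): hands the job in, once; it reports no verdict.
The state is a dict: "time_s": time; "q": joint angles; "dq": joint speeds; "tau": joint torques, N m; "tcp_pos": TCP position; "tool_rot": TCP orientation; "wrist_force": force on the tool from outside, world axes, zero at the start; "wrist_torque": the same for the moment, N m; "opening": opening from 0.0 (shut) to 1.0 (fully open).
Only numpy, scipy, OpenCV 4.12 (cv2) and the standard library are available. Lean on these libraries where they do the work, as an engineer would, in place of code of your own. Each camera call takes 0.05 s, during which the arm holds its last target.

TASK

Clear the blue-capped bottle, the yellow-capped jar and the small vial out of the grey caddy and stand all three on the blue tray. Then take the nozzle cassette that lies behind them and set it on the green mark of the metal cradle, lengthwise between its two green stops, and only then put bottle, jar and vial back upright, each on the very spot in the caddy where it stood at the start. Leave the timer and the small pale box alone.

Things in the scene. Friction and masses are not known exactly. Their poses are not given: they have to be found in the camera images.
- bottle: clear round bottle, amber filling, blue cap, upright, loose, 0.13 kg: straight walls 56 mm across up to 85 mm above the underside, then a shoulder; cap 28 mm across, top at 125 mm. Origin at the centre of its underside. At one end of the caddy's front row, the jar at the other (which end varies), 75 mm to the side of the vial
- jar: round clear jar with a yellow screw cap, upright, loose, 0.06 kg: 80 mm tall, cap 47 mm across from 66 to 80 mm above the underside, body about 42 mm across. Origin at the centre of its underside, z up. At the other end of the front row, 75 mm to the side of the vial
- vial: small glass vial with black cap, upright, loose, 18 g, body 22 mm across and 40 mm high, 50 mm with the cap; grasp the body. Origin at the centre of its underside. In the middle of the front row, 10 mm in front of the cassette; low between taller things, so best taken out after them and put back before them
- cassette: nozzle cassette, a black bar with a blue panel on one side and eight short pale nozzles on top, loose, 0.12 kg, lying nozzles up: 32 mm wide (its x), 110 mm long (its y), solid body 26 mm high, 34 mm with the nozzles. Origin at the centre of its underside. Grasp it across its width near the middle of its length
- caddy: grey caddy, fixed: base 150 (its x) by 270 mm (its y), upper face 8 mm above the bench; back wall at +x 47 mm high, 31 mm behind the cassette; side ridges 17 mm high at y +-132 mm. Marks, in its frame (mm): white at (-35, +75) and (-35, -75) for bottle and jar, (-16, 0) for the vial, black at (22, 0) for the cassette; things stand within 3 mm of them. Origin under its centre, on the bench
- tray: blue parking tray, fixed: 250 mm (its x) by 120 mm (its y), upper face of the floor 4 mm above the bench, rim 4 mm thick and 10 mm high. Origin under its centre, on the bench. Anywhere on its floor will do; it holds the three in a row along its x, 80 mm apart
- cradle: metal cradle, fixed: plate 80 mm (its x) by 160 mm (its y), upper face 10 mm above the bench, with a green mark of the cassette's outline at its centre, length along y, and two green end stops 128 mm apart, tops 24 mm above the bench. The cassette goes centred between the stops, length along the cradle's y, nozzles up, either way round. Origin under its centre, on the bench
- timer: white bench timer with three keys, 62 x 68 x 24 mm, loose, a bystander to be left alone, in front of the caddy to the left. Origin at the centre of its underside
- oring_box: small plain pale box, off-white, 32 x 52 x 20 mm, loose, a bystander to be left alone, in front of the caddy to the right. Origin at the centre of its underside

How it is judged:
By the outcome, as a careful person would: the job done as asked, in the order asked, and still so for the second after the job is handed in, with the robot touching nothing.
It also fails if it takes over 141 s, if anything falls off the work surface, if the arm or the gripper's body presses on something with over 40 N, if the wrist force passes 120 N, or if a joint passes its speed limit or range.

## Working session

There is one attempt and no reset: what is moved stays moved. The work goes in short steps, Python scripts to look and compute and a tool call to move; the robot and the scene stay as the last step left them, time stands still between calls to the robot, and variables do not carry over. Pictures are saved under pics/ and viewed, and the job is handed in when it is done.

Besides the shell and the picture viewer there is one more tool, called after "Emit:" as a command line: name --pt "numbers of a row" for each row, then --argument value for the rest. send_rows: Moves the arm, as the interface text tells. Its arguments: {"type":"object","properties":{"targets":{"type":"array"},"jaw":{"type":"number"},"grip_force":{"type":"number"}},"required":["targets"]}

```bash
mkdir -p pics
cat > h.py <<'E'
import numpy as np,cv2
from cell import monitor,capture,order
def cam(n):
    s=monitor.read_state(); c=capture(n); f=c['image'].shape[0]/2/np.tan(np.radians(c['fov_y'])/2)
    K=np.array([[f,0,c['cx']],[0,f,c['cy']],[0,0,1]])
    if 'T_tool_cam' in c:
        T=np.eye(4);T[:3,:3]=cv2.Rodrigues(np.array(s['tool_rot'],float))[0];T[:3,3]=s['tcp_pos']
        W=T@np.array(c['T_tool_cam']);R=W[:3,:3].T;t=-R@W[:3,3]
    else:
        R=cv2.Rodrigues(np.array(c['rvec'],float))[0];t=np.array(c['tvec'],float).ravel()
    return dict(img=c['image'],K=K,R=R,t=t)
def ray(c,u,v,z):
    d=c['R'].T@np.linalg.inv(c['K'])@np.array([u,v,1.]);o=-c['R'].T@c['t']
    return o+d*(z-o[2])/d[2]
def proj(c,p):
    q=c['K']@(c['R']@np.array(p,float)+c['t']);return q[:2]/q[2]
def save(c,n,crop=None,k=1):
    im=c['img'][:,:,::-1]
    if crop: im=im[crop[1]:crop[3],crop[0]:crop[2]]
    if k!=1: im=cv2.resize(im,None,fx=k,fy=k,interpolation=cv2.INTER_CUBIC)
    cv2.imwrite('pics/'+n+'.png',im)
E
python3 - <<'E'
from h import *
import pickle
d={}
for n in['scene','side','wrist']:
    d[n]=c=cam(n);save(c,n+'0',k=1.5);print(n,-c['R'].T@c['t'],c['R'][2],c['K'][0,0])
pickle.dump(d,open('c0.pkl','wb'))
print(monitor.read_state())
E
```

```text
scene [-0.19515887  0.89642355  0.79515736] [ 0.48922128 -0.67292883 -0.5548237 ] 430.9017778336839
side [ 0.47028535 -1.0125562   0.59563289] [ 0.0028157   0.87596411 -0.48236806] 356.10768219384425
wrist [ 0.54871683 -0.07150589  0.37253269] [-0.00101738  0.28495982 -0.95853892] 319.3824111711705
{'time_s': 0.15, 'q': array([ 2.84623477e-01,  2.55605957e-01,  1.07310076e-01, -3.36043599e-04,
       -1.42387231e+00, -2.84605249e-01]), 'dq': array([ 0.00092021, -0.00250293,  0.00364516,  0.00276933,  0.00092418,
        0.00060427]), 'tau': array([-1.13390255e-03, -3.86942518e+01,  2.38082260e+01,  5.36670327e+00,
       -4.55894769e-03,  1.90294440e-05]), 'tcp_pos': array([5.49653879e-01, 6.08305038e-05, 2.38612258e-01]), 'tool_rot': array([ 2.22066849e+00, -2.22073776e+00, -1.49210972e-03]), 'wrist_force': array([ 0.01551045, -0.44842935,  0.74801582]), 'wrist_torque': array([-0.00684002,  0.00896196,  0.05180523]), 'opening': 1.0000263016840036}
```

View pics/scene0.png

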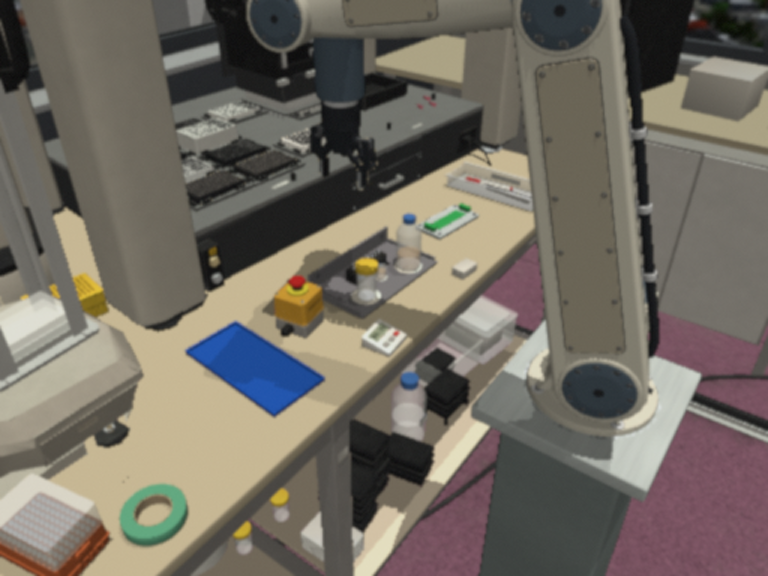

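View pics/side0.png

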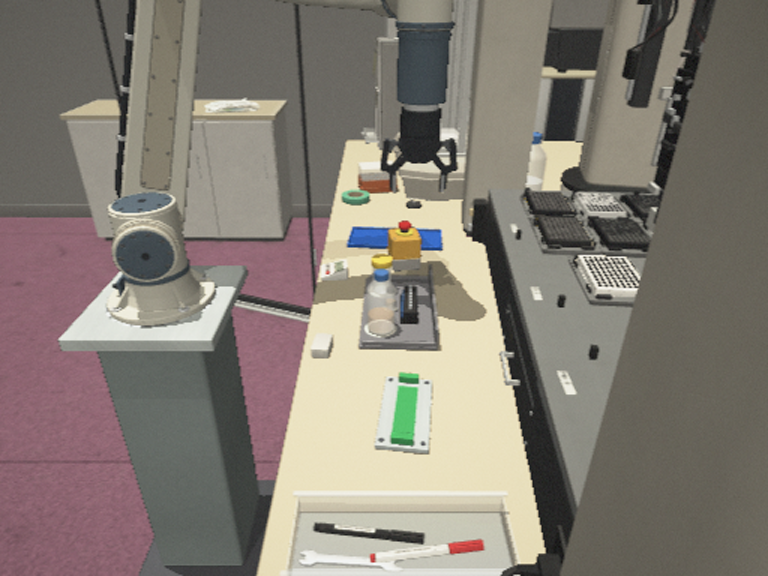

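View pics/wrist0.png

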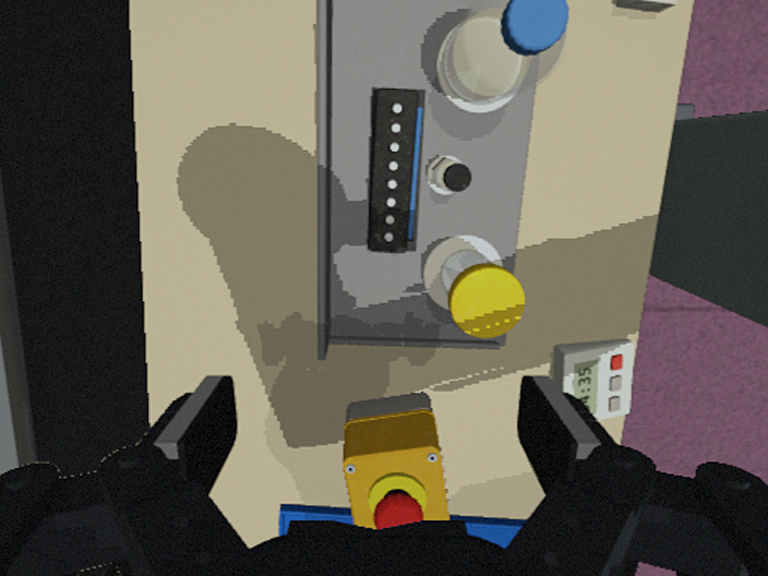

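The scene picture shows the caddy (rows 230–310) with bottle near the cradle and jar near the tray. A yellow e-stop box stands between caddy and tray (300,300). The side picture shows the cradle at (405,412) and the tray at (395,238). The wrist picture shows the bottle cap (535,25), vial cap (457,177), jar cap (487,300) and nozzles (390,108)–(388,237). All of these are at 1.5x scale.

```bash
cat >> h.py <<'E'
def blobs(c,lo,hi,amin=30):
    h=cv2.cvtColor(c['img'],cv2.COLOR_RGB2HSV);m=cv2.inRange(h,np.array(lo),np.array(hi))
    cs,_=cv2.findContours(m,cv2.RETR_EXTERNAL,cv2.CHAIN_APPROX_NONE)
    return sorted([x for x in cs if cv2.contourArea(x)>amin],key=cv2.contourArea,reverse=True)
def P(c,u,v,z): return np.round(ray(c,u,v,z)*1000,1)[:2]
def cen(x):
    m=cv2.moments(x);return m['m10']/m['m00'],m['m01']/m['m00']
E
python3 - <<'E'
from h import *
import pickle
d=pickle.load(open('c0.pkl','rb'))
for n in d:
    c=d[n];print(n)
    for nm,lo,hi,z in [('blue',(100,130,40),(125,255,255),.133),('yellow',(24,150,90),(32,255,255),.088),('green',(45,120,50),(80,255,255),.010),('red',(0,180,100),(6,255,255),.09)]:
        for b in blobs(c,lo,hi)[:4]:
            u,v=cen(b);r=cv2.minAreaRect(b)
            print(nm,cv2.contourArea(b),np.round((u,v),1),'P@%g'%z,P(c,u,v,z),'corners',[list(np.round(p)) for p in cv2.boxPoints(r)])
    if n!='wrist':
        for b in blobs(c,(45,120,50),(80,255,255))[:3]:
            for p in cv2.boxPoints(cv2.minAreaRect(b)): print(' g',P(c,*p,.010),P(c,*p,.024))
        b=blobs(c,(105,150,40),(125,255,255))[0]
        a=cv2.approxPolyDP(b,5,True)[:,0]
        for p in a: print(' tray',p,P(c,*p,.01),P(c,*p,.004))
c=d['wrist']
print('vial',P(c,457/1.5,177/1.5,.058),P(c,440/1.5,174/1.5,.008))
for p in [(397,108),(388,237)]: print('noz',P(c,p[0]/1.5,p[1]/1.5,.042))
# caddy
for p,z in [((319,357),.047),((500,345),.008),((318,0),.047),((330,343),.017)]: print('cad',P(c,p[0]/1.5,p[1]/1.5,z))
h=cv2.cvtColor(c['img'],cv2.COLOR_RGB2GRAY)
E
```

```text
scene
blue 2570.0 [169.9 244.7] P@0.133 [397.3 408.8] corners [[np.float32(123.0), np.float32(236.0)], [np.float32(144.0), np.float32(204.0)], [np.float32(215.0), np.float32(251.0)], [np.float32(194.0), np.float32(284.0)]]
blue 68.0 [272.6 253.2] P@0.133 [192.1 293.5] corners [[np.float32(268.0), np.float32(249.0)], [np.float32(277.0), np.float32(249.0)], [np.float32(277.0), np.float32(258.0)], [np.float32(268.0), np.float32(258.0)]]
yellow 47.0 [198.  193.6] P@0.088 [529.8 173.3] corners [[np.float32(191.0), np.float32(191.0)], [np.float32(205.0), np.float32(190.0)], [np.float32(205.0), np.float32(196.0)], [np.float32(191.0), np.float32(197.0)]]
yellow 47.0 [ 61.  197.8] P@0.088 [826.8 417.3] corners [[np.float32(53.0), np.float32(199.0)], [np.float32(62.0), np.float32(189.0)], [np.float32(71.0), np.float32(197.0)], [np.float32(62.0), np.float32(207.0)]]
yellow 43.5 [161.4 354.1] P@0.088 [232.3 600.5] corners [[np.float32(156.0), np.float32(355.0)], [np.float32(163.0), np.float32(349.0)], [np.float32(167.0), np.float32(353.0)], [np.float32(159.0), np.float32(360.0)]]
yellow 42.5 [18
[... 3234 characters left out ...]
.0)], [np.float32(309.0), np.float32(169.0)], [np.float32(355.0), np.float32(185.0)], [np.float32(340.0), np.float32(231.0)]]
yellow 472.5 [264.1 325.6] P@0.088 [534.7 155.6] corners [[np.float32(244.0), np.float32(315.0)], [np.float32(284.0), np.float32(314.0)], [np.float32(284.0), np.float32(340.0)], [np.float32(245.0), np.float32(341.0)]]
red 440.5 [264.6 340.8] P@0.09 [534.1 173.2] corners [[np.float32(247.0), np.float32(333.0)], [np.float32(278.0), np.float32(327.0)], [np.float32(282.0), np.float32(346.0)], [np.float32(251.0), np.float32(352.0)]]
vial [497.  -56.3] [501.5 -56. ]
noz [535.2 -98.8]
noz [540.4 -14.9]
cad [590.8  73.3]
cad [447.2  80.1]
cad [ 583.4 -158.9]
cad [585.5  74.5]
```

Run:
```python
from h import *
import pickle
d=pickle.load(open('c0.pkl','rb'))
save(d['scene'],'s1',(110,130,340,290),3.4);save(d['side'],'d1',(195,140,315,320),3.3)
```

```text
(no output)
```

View pics/s1.png

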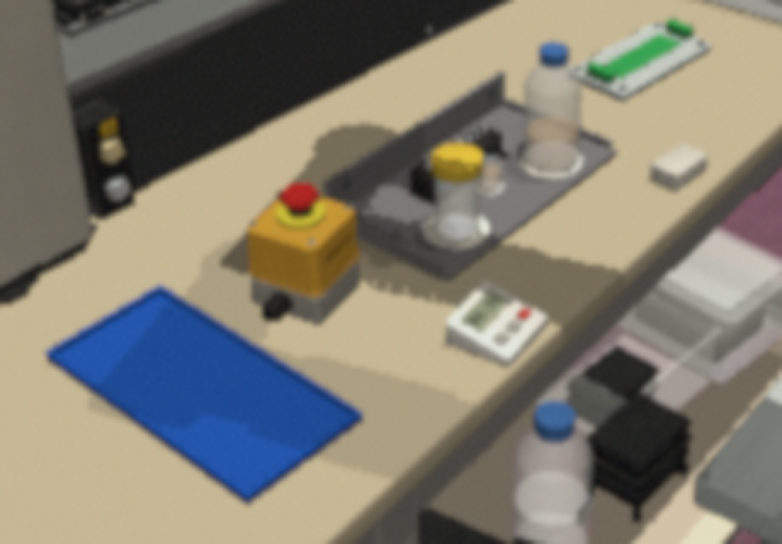

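View pics/d1.png

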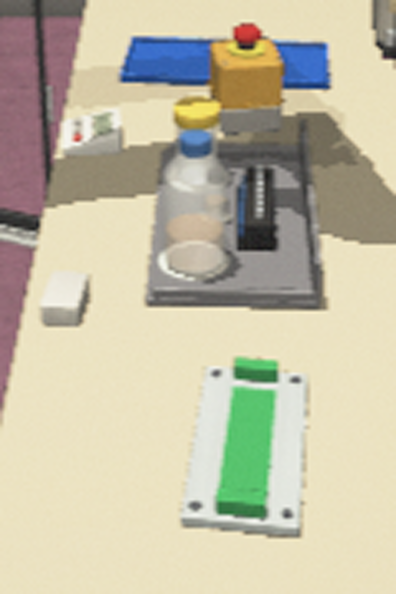

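Emit:
send_rows --pt "-0.01 -0.02 0.02 0" --pt "-0.03 -0.05 0.05 0" --pt "-0.04 -0.08 0.08 0" --pt "-0.04 -0.08 0.08 0" --pt "-0.04 -0.08 0.08 0" --jaw 1 --grip_force 40

```text
time_s: 0.78
tcp_pos: [0.5098, -0.0797, 0.3184]
tool_rot: [2.221, -2.222, -0.002]
wrist_force: [-0.2, 0.5, -0.5]
opening: 1.002
```

Run:
```python
from h import *
import pickle
c=cam('wrist');save(c,'w1',k=1.5);pickle.dump(c,open('c1.pkl','wb'));print(monitor.read_state()['tcp_pos'],-c['R'].T@c['t'])
```

```text
[ 0.50976423 -0.07943056  0.31800941] [ 0.50886052 -0.15134111  0.45239141]
```

View pics/w1.png

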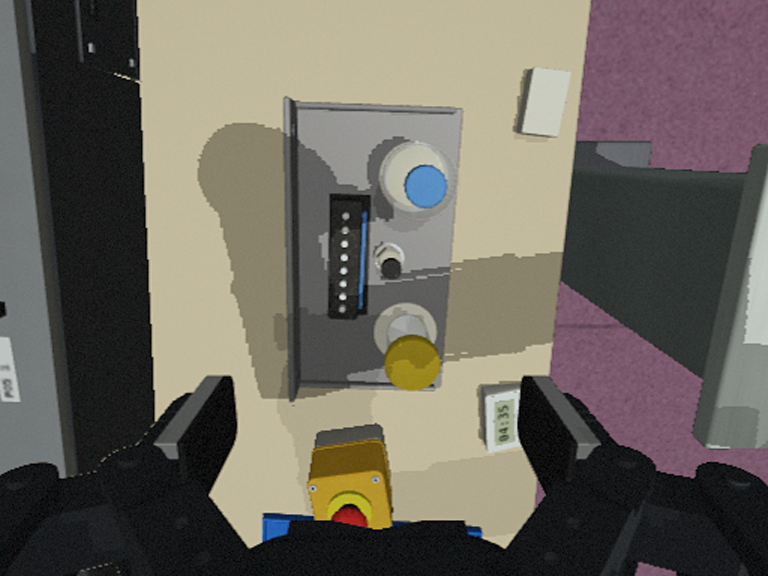

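The whole caddy is in view: bottle cap (426,187), vial cap (391,268), jar cap (412,362), nozzles (345,216)–(342,310), and caddy corners at about (292,100), (462,108), (440,388), (293,398).

Run:
```python
from h import *
import pickle
c=pickle.load(open('c1.pkl','rb'));c0=pickle.load(open('c0.pkl','rb'))
b=[x for x in blobs(c,(98,90,40),(125,255,255)) if 110<cen(x)[1]<150][0];e=cv2.fitEllipse(b);print('bottle',e,P(c,*e[0],.133))
b=[x for x in blobs(c,(24,150,70),(33,255,255)) if 215<cen(x)[1]<270][0];e=cv2.fitEllipse(b);print('jar',e,P(c,*e[0],.088))
hsv=cv2.cvtColor(c['img'],cv2.COLOR_RGB2HSV);g=cv2.cvtColor(c['img'],cv2.COLOR_RGB2GRAY)
m=(g<50).astype(np.uint8)*255
cs,_=cv2.findContours(m[:, :],cv2.RETR_LIST,cv2.CHAIN_APPROX_NONE)
for x in cs:
    if cv2.contourArea(x)>60:
        u,v=cen(x)
        if 190<u<300 and 110<v<260:
            r=cv2.minAreaRect(x);print('dark',cv2.contourArea(x),np.round((u,v),1),r,'vial?',P(c,u,v,.058),[list(P(c,*p,.034)) for p in cv2.boxPoints(r)])
cs,_=cv2.findContours(((g>120)*255).astype(np.uint8),cv2.RETR_LIST,cv2.CHAIN_APPROX_NONE)
for x in cs:
    u,v=cv2.boundingRect(x)[:2]
    if 215<u<240 and 130<v<215 and len(x)>3: (u,v),_=cv2.minEnclosingCircle(x);print('noz',round(u,1),round(v,1),P(c,u,v,.042))
for n,p,z in [('wallR',(287,97),.047),('wallL',(292,401),.047),('fR',(462,108),.017),('fL',(441,388),.017),('bR',(300,103),.017),('fRb',(460,113),.008),('fLb',(442,383),.008)]:
    print(n,P(c,p[0]/1.5,p[1]/1.5,z))
# triangulate estop top
def tri(c1,p1,c2,p2):
    P1=c1['K']@np.c_[c1['R'],c1['t']];P2=c2['K']@np.c_[c2['R'],c2['t']]
    X=cv2.triangulatePoints(P1,P2,np.array(p1,float).reshape(2,1),np.array(p2,float).reshape(2,1));return (X[:3]/X[3]).ravel()
print('red',tri(c0['scene'],(197.7,187.5),c0['wrist'],(264.6,340.8)),tri(c0['scene'],(197.7,187.5),c0['side'],(404/1.5,225/1.5)))
for nm,c in(('scene',c0['scene']),('side',c0['side'])): print(nm,'cass ctr')
save(pickle.load(open('c1.pkl','rb')),'w1c',(180,50,320,275),2.6)
```

```text
bottle ((283.3058166503906, 123.76050567626953), (26.859699249267578, 27.78849220275879), 3.2222559452056885) [ 477.1 -130.2]
jar ((274.26605224609375, 241.39515686035156), (35.87156295776367, 36.25989532470703), 158.96682739257812) [479.8  15.7]
dark 63.0 [228.  187.8] ((227.6724090576172, 186.93104553222656), (9.322757720947266, 11.423662185668945), 23.198591232299805) vial? [538.1 -45.3] [[np.float64(549.3), np.float64(-35.2)], [np.float64(542.8), np.float64(-49.8)], [np.float64(531.4), np.float64(-44.7)], [np.float64(537.8), np.float64(-30.0)]]
dark 475.5 [228.9 199.2] ((231.0, 196.5), (31.0, 26.0), 90.0) vial? [537.2 -30. ] [[np.float64(553.2), np.float64(-48.2)], [np.float64(518.1), np.float64(-48.2)], [np.float64(518.4), np.float64(-4.0)], [np.float64(554.5), np.float64(-4.0)]]
dark 535.0 [231.6 140.9] ((233.0, 155.5), (53.0, 26.0), 90.0) vial? [ 532.5 -104.7] [[np.float64(548.5), np.float64(-117.0)], [np.float64(515.1), np.float64(-117.0)], [np.float64(515.4), np.float64(-46.8)], [np.float64(550.5), np.float64(-46.9)]]
dark 400.0 [196.6 170.9] ((196.59242248535156, 170.00625610351562), (181.9784393310547, 3.6149566173553467), 89.11859893798828) vial? [577.2 -67.2] [[np.float64(579.6), np.float64(-177.5)], [np.float64(575.2), np.float64(-177.5)], [np.float64(583.2), np.float64(71.4)], [np.float64(588.5), np.float64(71.5)]]
noz 227.7 206.0 [540.3 -15.4]
noz 228.0 197.2 [539.6 -27.9]
noz 228.1 189.0 [539.2 -39.3]
noz 228.9 180.0 [537.9 -51.5]
noz 229.0 171.0 [537.5 -63.7]
noz 229.0 162.0 [537.3 -75.6]
noz 229.7 153.3 [536.1 -86.9]
noz 230.3 143.7 [535.1 -99.2]
wallR [ 579.  -192.6]
wallL [588.7  74.5]
fR [ 436.  -186.9]
fL [443.8  76.7]
bR [ 573.4 -190.9]
fRb [ 436.  -183.6]
fLb [441.7  75.7]
red [0.53614285 0.16463978 0.10134416] [0.53640358 0.16490655 0.10118726]
scene cass ctr
side cass ctr
```

View pics/w1c.png

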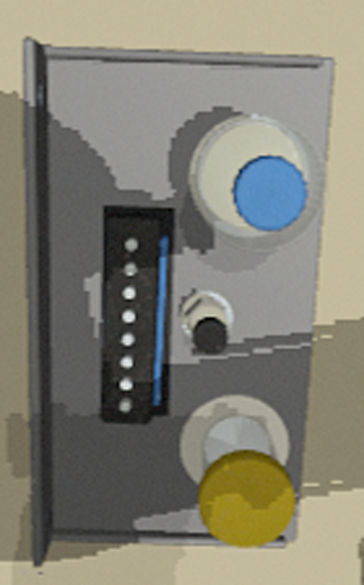

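Run:
```python
from h import *
import pickle
c=pickle.load(open('c1.pkl','rb'));d=pickle.load(open('c0.pkl','rb'))
print('vial',P(c,260.8,178.5,.058))
for n,X in (('bottle',[.4771,-.1302,.133]),('jar',[.4798,.0157,.088])):
    for k in('scene','side'): print(n,k,proj(d[k],X))
for k,(lo,hi) in {'blue':((98,90,40),(125,255,255)),'yel':((22,130,70),(33,255,255))}.items():
    for n in('scene','side'):
        for b in blobs(d[n],lo,hi,20):
            u,v=cen(b)
            if 230<u<290 and 130<v<200: print(k,n,np.round((u,v),1),cv2.boundingRect(b),P(d[n],u,v,.13 if k=='blue' else .085))
# tray/cradle: green mark & plate
for n,pts in {'side':[(210,367),(303,368),(299,535),(182,522)]}.items():
    for p in pts: print('plate',P(d[n],195+p[0]/3.3,140+p[1]/3.3,.010))
for p in [(568,70),(620,98),(710,45),(660,22)]: print('plate scene',P(d['scene'],110+p[0]/3.4,130+p[1]/3.4,.010))
for p in [(234,358),(277,358),(276,372),(234,372)]: print('stopL top?',P(d['side'],195+p[0]/3.3,140+p[1]/3.3,.024))
for p in [(217,490),(267,492),(265,518),(216,514)]: print('stopR',P(d['side'],195+p[0]/3.3,140+p[1]/3.3,.024))
```

```text
vial [496.3 -57.4]
bottle scene [273.02593675 144.16448806]
bottle side [253.45916022 180.29861433]
jar scene [245.12640331 175.31677225]
jar side [253.99026514 171.62613647]
blue scene [272.3 145.4] (269, 143, 7, 6) [ 477.1 -126.4]
blue side [245.1 158.1] (232, 151, 27, 15) [451.3  28.1]
blue side [286.9 159.4] (278, 152, 17, 15) [583.7  18.4]
blue side [254. 183.] (250, 180, 9, 7) [ 478.6 -140.6]
yel scene [244.  176.9] (237, 172, 15, 11) [480.   21.3]
yel side [254.2 173.8] (248, 170, 14, 9) [480.5   5.9]
yel side [269.4 155. ] (263, 153, 13, 5) [535.8 155.8]
plate [ 490.1 -288.6]
plate [ 562.6 -289.8]
plate [ 545.  -460.1]
plate [ 468.7 -448.9]
plate scene [ 561.9 -288.3]
plate scene [ 483.9 -270.5]
plate scene [ 464.8 -431.2]
plate scene [ 538.9 -446.3]
stopL top? [ 508.3 -295.1]
stopL top? [ 541.4 -295. ]
stopL top? [ 539.5 -311.8]
stopL top? [ 507.7 -311.8]
stopR [ 491.9 -434.1]
stopR [ 525.1 -435.9]
stopR [ 522.4 -458.9]
stopR [ 490.8 -455.5]
```

Emit:
send_rows --pt "-0.007 -0.01 -0.01 -0.18" --pt "-0.014 -0.02 -0.03 -0.36" --pt "-0.021 -0.03 -0.05 -0.54" --pt "-0.028 -0.04 -0.06 -0.72" --pt "-0.033 -0.05 -0.07 -0.9"

```text
time_s: 1.45
tcp_pos: [0.4764, -0.1295, 0.2476]
tool_rot: [1.026, -2.967, -0.002]
wrist_force: [-0.2, -0.5, 0.0]
opening: 0.996
```

Emit:
send_rows --pt "0 0 -0.01 -0.17" --pt "0 0 -0.02 -0.34" --pt "0 0 -0.03 -0.51" --pt "0 0 -0.03 -0.67" --pt "0 0 -0.03 -0.671"

```text
time_s: 2.08
tcp_pos: [0.4767, -0.1294, 0.2181]
tool_rot: [0.003, -3.139, -0.0]
wrist_force: [1.0, 0.6, -0.1]
opening: 1.0
```

Run:
```python
from h import *
s=monitor.read_state();print(s['tcp_pos'],s['tool_rot'],s['q'])
c=cam('wrist');save(c,'w2',k=1.5)
b=blobs(c,(98,90,40),(125,255,255),100)
for x in b[:2]: e=cv2.fitEllipse(x);print(e,P(c,*e[0],.133))
```

```text
[ 0.47668427 -0.12935149  0.21812822] [ 3.22108121e-03 -3.13926174e+00 -2.56697943e-04] [ 5.27383255e-02  1.53448141e-01 -7.43417675e-02 -2.91086023e-04
 -1.34532411e+00 -1.62141712e+00]
((249.26019287109375, 205.18478393554688), (36.61589431762695, 38.817325592041016), 176.45411682128906) [ 474.9 -129.7]
((316.7684020996094, 214.7023468017578), (6.1218743324279785, 127.45587921142578), 93.28820037841797) [482.1 -80.6]
```

View pics/w2.png

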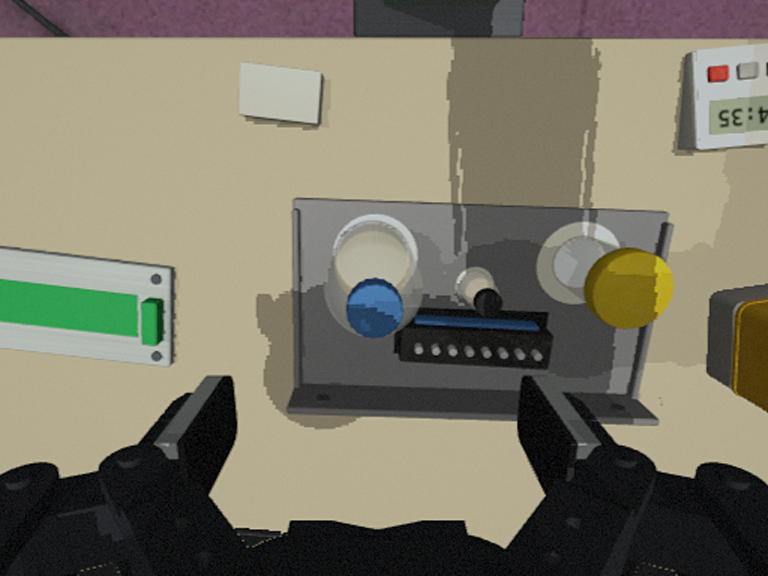

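The bottle cap is at (374,308), centred between the fingers, and the cap clears everything on the way down. Descending to grasp it.

Emit:
send_rows --pt "0 0 -0.04 0" --pt "0 0 -0.08 0" --pt "-0.001 0 -0.12 0" --pt "-0.001 0 -0.14 0" --pt "-0.001 0 -0.146 0"

```text
time_s: 2.75
tcp_pos: [0.4751, -0.1298, 0.0719]
tool_rot: [0.004, -3.139, 0.0]
wrist_force: [-0.6, 0.7, -0.2]
opening: 0.999
```

Emit:
send_rows --pt "0 0 0 0" --pt "0 0 0 0" --pt "0 0 0 0" --pt "0 0 0 0" --pt "0 0 0 0" --jaw -1 --grip_force 40

```text
time_s: 3.38
tcp_pos: [0.477, -0.1302, 0.0746]
tool_rot: [-0.001, 3.139, -0.001]
wrist_force: [-0.2, -0.8, 5.8]
opening: 0.645
```

Emit:
send_rows --pt "0 0 0.01 0" --pt "0 0 0.03 0" --pt "0 0 0.06 0" --pt "0 0 0.1 0" --pt "0 0 0.14 0"

```text
time_s: 4.0
tcp_pos: [0.4754, -0.1297, 0.2146]
tool_rot: [-0.0, -3.141, -0.001]
wrist_force: [1.0, -0.5, -1.1]
opening: 0.644
```

Run:
```python
from h import *
s=monitor.read_state();print(s['tcp_pos'],s['wrist_force'],s['opening'])
c=cam('side');save(c,'d3',(170,50,350,320),2.2)
c=cam('wrist');save(c,'w3',k=1.5)
```

```text
[ 0.47540459 -0.12970739  0.21455155] [ 0.99767765 -0.47226989 -1.05475254] 0.6437871727083554
```

View pics/d3.png

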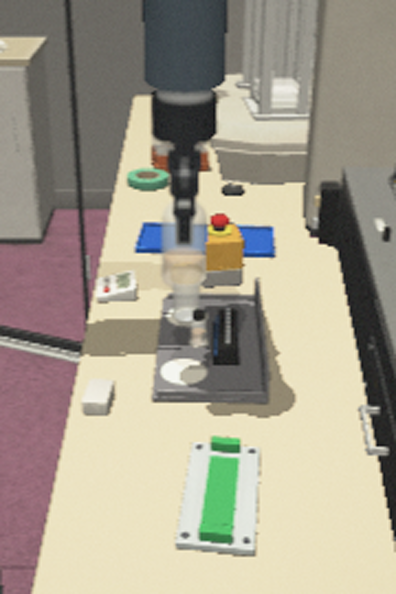

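View pics/w3.png

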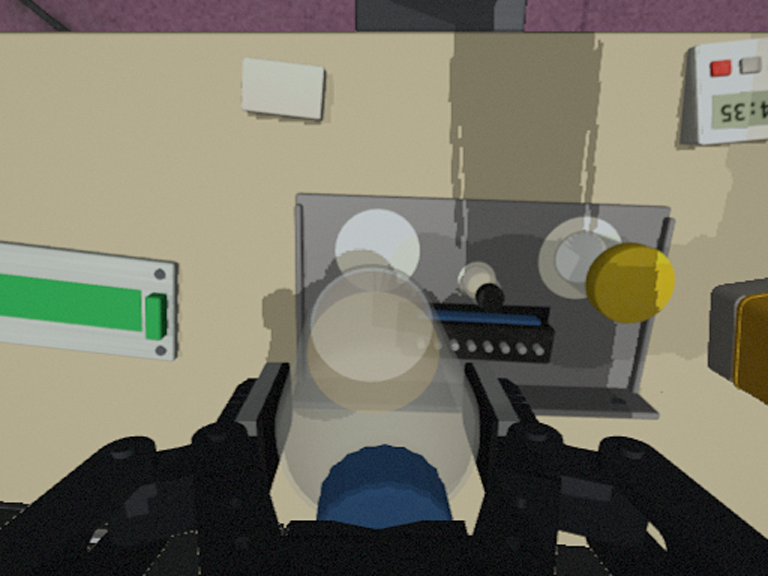

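The bottle is held upright and its white mark is now exposed at (377,247). Next is the carry to the tray's far end.

Emit:
send_rows --pt "0.008 0.02 0.005 0" --pt "0.018 0.06 0.01 0" --pt "0.03 0.11 0.01 0" --pt "0.045 0.16 0.01 0" --pt "0.06 0.21 0.01 0"

```text
time_s: 4.72
tcp_pos: [0.5356, 0.0817, 0.2227]
tool_rot: [-0.0, -3.14, -0.0]
wrist_force: [1.5, 0.0, -2.2]
opening: 0.644
```

Emit:
send_rows --pt "0.015 0.05 0 0" --pt "0.03 0.1 0 0" --pt "0.045 0.16 0 0" --pt "0.055 0.205 -0.005 0" --pt "0.061 0.225 -0.01 0"

```text
time_s: 5.35
tcp_pos: [0.5962, 0.3076, 0.2111]
tool_rot: [0.003, -3.139, 0.001]
wrist_force: [0.5, -0.7, -2.3]
opening: 0.644
```

Run:
```python
from h import *
s=monitor.read_state();print(s['tcp_pos'],s['wrist_force'],s['opening'])
c=cam('wrist');save(c,'w4',k=1.5)
c=cam('scene');save(c,'s4',(80,50,370,290),2.2)
```

```text
[0.59621729 0.30762887 0.21111187] [ 0.49544351 -0.69315609 -2.27977448] 0.6438516333669285
```

View pics/w4.png

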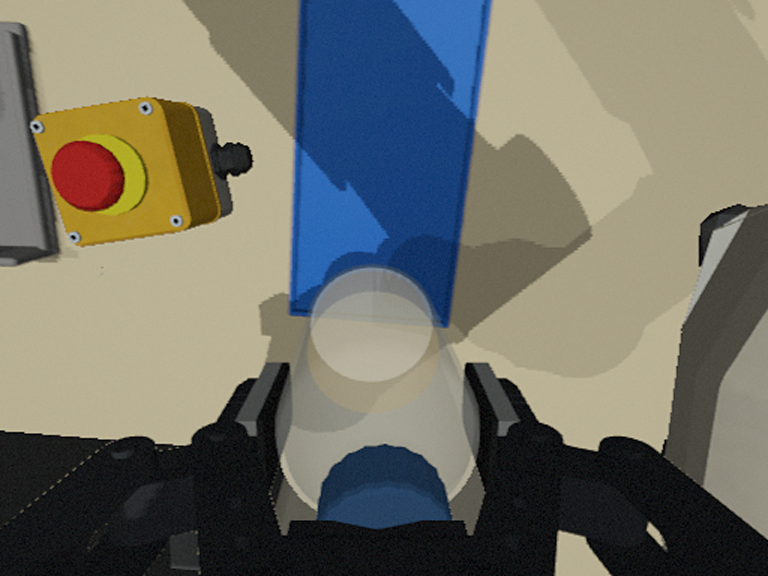

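View pics/s4.png

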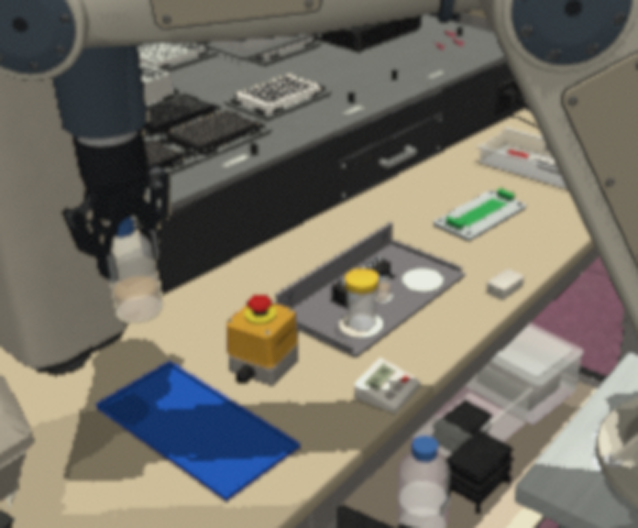

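The tray's far corners are at (291,314) and (449,325) in the wrist picture. I'll measure the tray from them.

Run:
```python
from h import *
c=cam('wrist')
for p in [(291,314),(449,325),(300,0),(490,0)]: print(P(c,p[0]/1.5,p[1]/1.5,.01))
```

```text
[636.1 244.8]
[644.5 361.5]
[431.9 260.2]
[431.7 377.4]
```

Emit:
send_rows --pt "0 -0.001 -0.04 0" --pt "0 -0.001 -0.08 0" --pt "0 -0.001 -0.12 0" --pt "0 -0.001 -0.138 0" --pt "0 -0.001 -0.142 0"

```text
time_s: 6.12
tcp_pos: [0.5966, 0.3027, 0.0709]
tool_rot: [-0.001, -3.141, 0.002]
wrist_force: [0.5, 0.3, -0.0]
opening: 0.642
```

Emit:
send_rows --pt "0 0 -0.001 0" --pt "0 0 -0.002 0" --pt "0 0 -0.002 0" --pt "0 0 -0.002 0" --pt "0 0 -0.002 0"

```text
time_s: 6.75
tcp_pos: [0.5976, 0.3041, 0.0706]
tool_rot: [-0.0, 3.14, 0.001]
wrist_force: [-1.0, -2.0, 6.4]
opening: 0.646
```

Emit:
send_rows --pt "0 0 0.001 0" --pt "0 0 0.001 0" --pt "0 0 0.001 0" --pt "0 0 0.001 0" --pt "0 0 0.001 0" --jaw 1

```text
time_s: 7.38
tcp_pos: [0.597, 0.304, 0.0702]
tool_rot: [-0.0, -3.141, 0.0]
wrist_force: [0.0, 0.5, -0.2]
opening: 1.001
```

Emit:
send_rows --pt "0 0 0.03 0" --pt "0 0 0.07 0" --pt "0 0 0.11 0" --pt "-0.005 -0.01 0.14 0" --pt "-0.015 -0.04 0.15 0"

```text
time_s: 8.0
tcp_pos: [0.5826, 0.2648, 0.2223]
tool_rot: [-0.002, 3.139, 0.003]
wrist_force: [0.5, 0.1, -0.3]
opening: 1.0
```

Run:
```python
from h import *
s=monitor.read_state();print(s['tcp_pos'],s['wrist_force'],s['opening'])
c=cam('wrist');save(c,'w5',k=1.5)
for x in blobs(c,(98,90,40),(125,255,255),100)[:3]: e=cv2.fitEllipse(x);print(e,P(c,*e[0],.129))
c=cam('scene');save(c,'s5',(80,50,370,290),2.2)
```

```text
[0.58260853 0.2648326  0.22225925] [ 0.51800824  0.12480351 -0.27576955] 0.9996546444535044
((294.1744079589844, 98.4560546875), (128.0471649169922, 261.0372619628906), 7.483364105224609) [507.5 295.2]
```

View pics/w5.png

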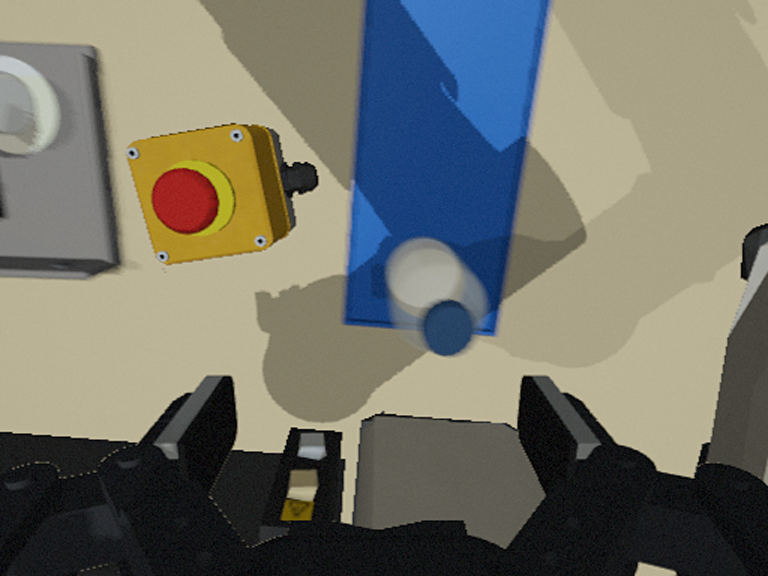

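The bottle stands on the tray, cap at (448,327). Now to the jar.

Emit:
send_rows --pt "-0.02 -0.05 0 0" --pt "-0.04 -0.1 0 0" --pt "-0.06 -0.15 0 0" --pt "-0.08 -0.2 0 0" --pt "-0.102 -0.248 0 0" --jaw 0.5

```text
time_s: 8.72
tcp_pos: [0.4792, 0.0147, 0.2201]
tool_rot: [-0.0, -3.141, 0.0]
wrist_force: [0.3, -0.1, 1.2]
opening: 0.75
```

Run:
```python
from h import *
s=monitor.read_state();print(s['tcp_pos'],s['wrist_force'],s['opening'])
c=cam('wrist');save(c,'w6',k=1.5)
for x in blobs(c,(24,150,70),(33,255,255),300)[:3]: e=cv2.fitEllipse(x);print(e,P(c,*e[0],.088))
```

```text
[0.47919527 0.01472235 0.22005221] [ 0.26363494 -0.11335995  1.1528183 ] 0.7504150741963016
((251.90103149414062, 186.84909057617188), (48.924617767333984, 52.61568832397461), 59.355804443359375) [476.3  16.4]
((414.3634338378906, 246.35972595214844), (40.238399505615234, 45.09286880493164), 79.71595001220703) [532.5 164.5]
```

View pics/w6.png

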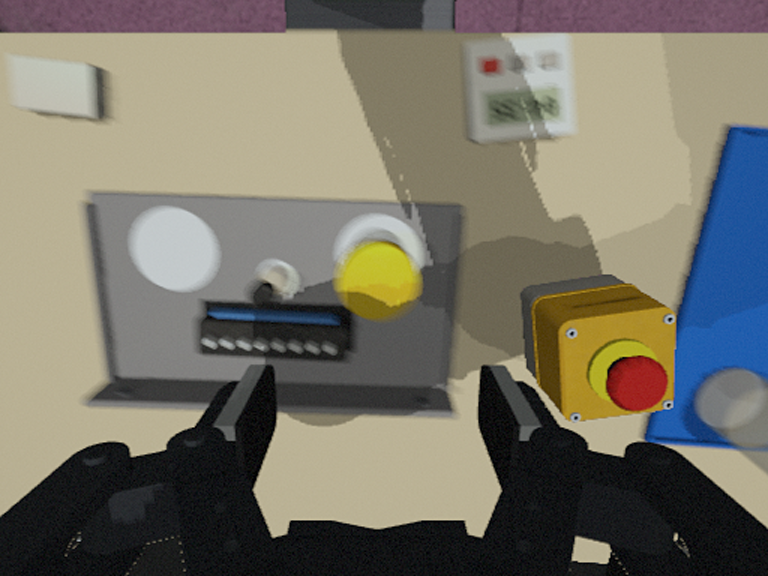

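Emit:
send_rows --pt "-0.002 0 -0.05 0" --pt "-0.002 0 -0.1 0" --pt "-0.002 0 -0.15 0" --pt "-0.002 0 -0.17 0" --pt "-0.002 0 -0.178 0"

```text
time_s: 9.4
tcp_pos: [0.4773, 0.0159, 0.0409]
tool_rot: [-0.0, -3.139, 0.001]
wrist_force: [-0.0, -0.3, 1.3]
opening: 0.752
```

Run:
```python
from h import *
s=monitor.read_state();print(s['tcp_pos'],s['wrist_force'],s['opening'])
c=cam('wrist');save(c,'w7',k=1.5)
```

```text
[0.47729184 0.01593022 0.04091018] [-0.01320854 -0.27387135  1.26026663] 0.7516655457198942
```

View pics/w7.png

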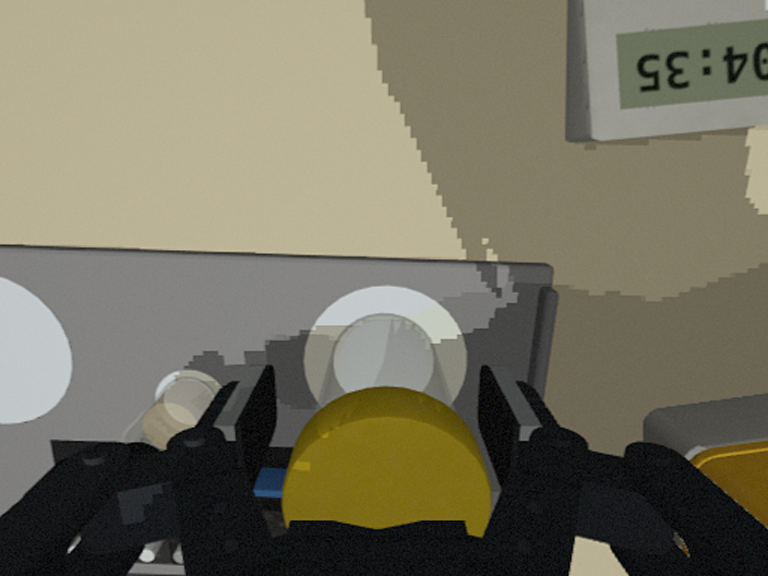

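The jar sits between the fingers and the vial is clear of the left finger. Closing.

Emit:
send_rows --pt "0 0.001 0 0" --pt "0 0.001 0 0" --pt "0 0.001 0 0" --pt "0 0.001 0 0" --pt "0 0.001 0 0" --jaw -1 --grip_force 30

```text
time_s: 10.07
tcp_pos: [0.4792, 0.0172, 0.0435]
tool_rot: [-0.0, 3.139, 0.0]
wrist_force: [-0.4, -1.1, 5.7]
opening: 0.51
```

Emit:
send_rows --pt "0 0 0.01 0" --pt "0 0 0.04 0" --pt "0 0 0.08 0" --pt "0 0 0.12 0" --pt "0 0 0.15 0"

```text
time_s: 10.7
tcp_pos: [0.4779, 0.0172, 0.1945]
tool_rot: [0.0, 3.14, 0.002]
wrist_force: [0.7, 1.0, -1.1]
opening: 0.51
```

Run:
```python
from h import *
s=monitor.read_state();print(s['tcp_pos'],s['wrist_force'],s['opening'])
c=cam('wrist');save(c,'w8',k=1.5)
```

```text
[0.47794739 0.01721596 0.19449073] [ 0.6622939   0.97001774 -1.08347234] 0.510227365965692
```

View pics/w8.png

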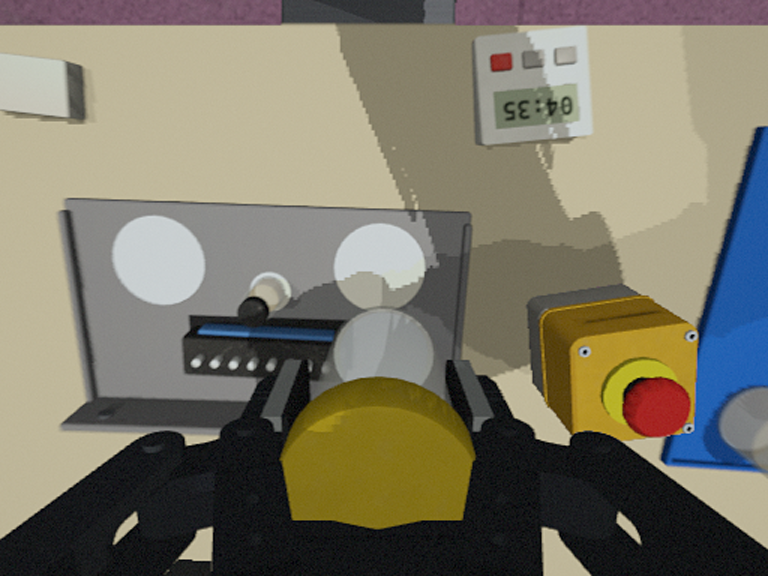

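The jar is held upright and both marks are clear: (159,260) and (380,266). Carrying it to the tray's middle.

Emit:
send_rows --pt "0.004 0.03 0.005 0" --pt "0.01 0.08 0.01 0" --pt "0.015 0.13 0.01 0" --pt "0.02 0.18 0.01 0" --pt "0.028 0.23 0.01 0"

```text
time_s: 11.38
tcp_pos: [0.5055, 0.2487, 0.2025]
tool_rot: [0.0, -3.141, -0.001]
wrist_force: [0.5, -0.6, -0.1]
opening: 0.508
```

Emit:
send_rows --pt "0.008 0.045 0 0" --pt "0.01 0.063 -0.01 0" --pt "0.01 0.065 -0.05 0" --pt "0.01 0.065 -0.1 0" --pt "0.01 0.065 -0.14 0"

```text
time_s: 12.0
tcp_pos: [0.5149, 0.3109, 0.0601]
tool_rot: [-0.001, -3.139, 0.002]
wrist_force: [0.8, 0.0, -0.7]
opening: 0.511
```

Run:
```python
from h import *
s=monitor.read_state();print(s['tcp_pos'],s['wrist_force'],s['opening'])
c=cam('wrist');save(c,'w9',k=1.5)
c=cam('scene');save(c,'s9',(80,50,370,290),2.2)
```

```text
[0.51488287 0.31093107 0.06005438] [ 0.84211018  0.02197485 -0.70064765] 0.5112229853711546
```

View pics/w9.png

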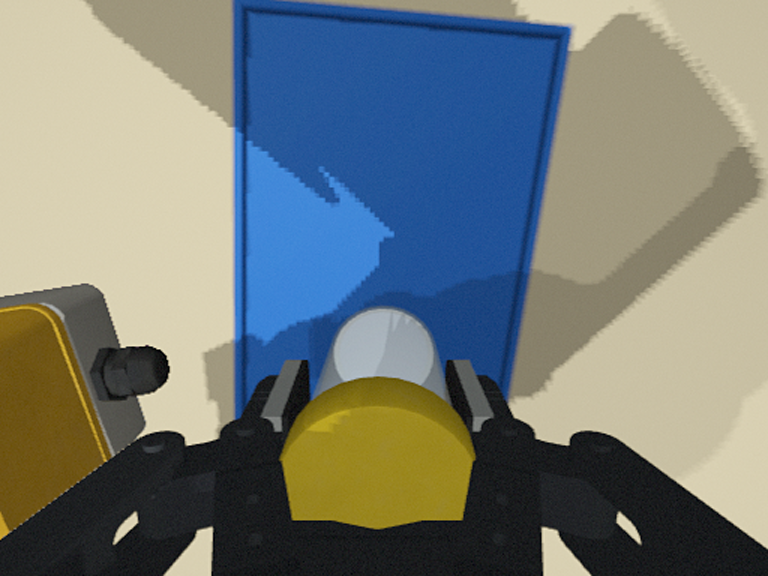

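View pics/s9.png

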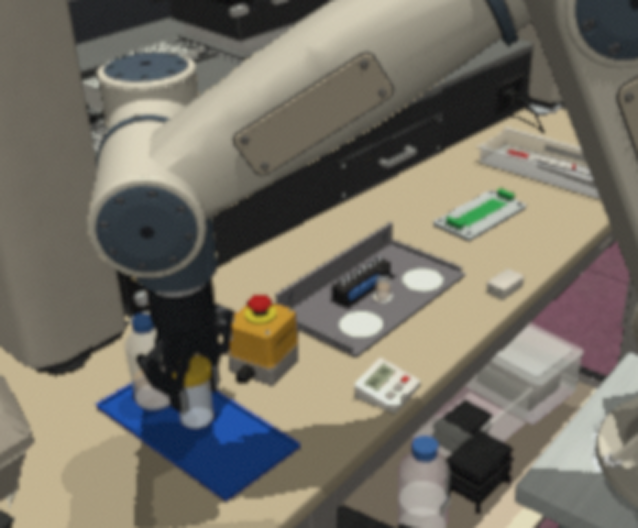

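Over the tray, clear of the bottle. Lowering and releasing.

Emit:
send_rows --pt "0 0 -0.01 0" --pt "0 0 -0.018 0" --pt "0 0 -0.022 0" --pt "0 0 -0.0235 0" --pt "0 0 -0.0235 0"

```text
time_s: 12.72
tcp_pos: [0.5165, 0.3123, 0.0397]
tool_rot: [-0.0, 3.14, 0.001]
wrist_force: [0.4, -0.9, 4.4]
opening: 0.514
```

Emit:
send_rows --pt "0 0 0 0" --pt "0 0 0 0" --pt "0 0 0 0" --pt "0 0 0 0" --pt "0 0 0 0" --jaw 0.5

```text
time_s: 13.35
tcp_pos: [0.516, 0.312, 0.0388]
tool_rot: [-0.0, -3.142, 0.0]
wrist_force: [0.2, 0.1, -0.3]
opening: 0.751
```

Emit:
send_rows --pt "0 0 0.03 0" --pt "0 0 0.07 0" --pt "0 0 0.11 0" --pt "0 0 0.15 0" --pt "0 -0.02 0.18 0"

```text
time_s: 13.98
tcp_pos: [0.5161, 0.2927, 0.2205]
tool_rot: [-0.002, 3.14, 0.002]
wrist_force: [0.2, 0.5, -0.3]
opening: 0.751
```

Run:
```python
from h import *
s=monitor.read_state();print(s['tcp_pos'],s['wrist_force'],s['opening'])
c=cam('wrist');save(c,'w10',k=1.5)
```

```text
[0.51614079 0.29267778 0.22048461] [ 0.22367143  0.51240039 -0.31004956] 0.7505812061760536
```

View pics/w10.png

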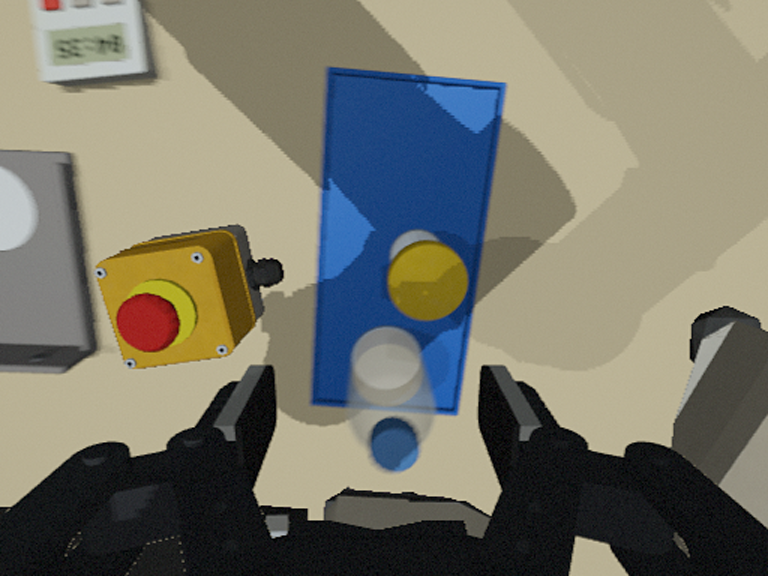

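Bottle and jar both stand on the tray. Going to the vial.

Emit:
send_rows --pt "-0.004 -0.06 0 0" --pt "-0.008 -0.12 0 0" --pt "-0.012 -0.18 0 0" --pt "-0.016 -0.24 0 0" --pt "-0.02 -0.3 -0.01 0"

```text
time_s: 14.65
tcp_pos: [0.496, -0.0097, 0.2095]
tool_rot: [-0.0, 3.139, 0.0]
wrist_force: [0.9, -0.1, 1.1]
opening: 0.749
```

Emit:
send_rows --pt "0 -0.04 -0.01 0" --pt "0 -0.049 -0.04 0" --pt "0 -0.049 -0.058 0" --pt "0 -0.049 -0.058 0" --pt "0 -0.049 -0.058 0" --jaw 0.2

```text
time_s: 15.28
tcp_pos: [0.4965, -0.0569, 0.1517]
tool_rot: [-0.0, 3.14, -0.0]
wrist_force: [0.5, -0.2, -0.5]
opening: 0.594
```

Run:
```python
from h import *
s=monitor.read_state();print(s['tcp_pos'],s['wrist_force'],s['opening'])
c=cam('wrist');save(c,'w11',k=1.5)
g=cv2.cvtColor(c['img'],cv2.COLOR_RGB2GRAY)
import pickle;pickle.dump(c,open('c11.pkl','wb'))
```

```text
[ 0.49653514 -0.05689693  0.15167784] [ 0.52807125 -0.16415481 -0.45158699] 0.5938289405062618
```

View pics/w11.png

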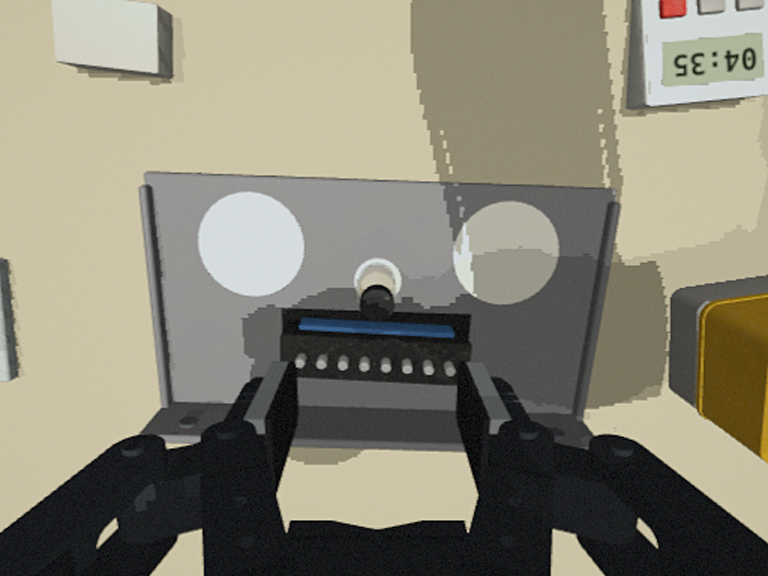

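Run:
```python
from h import *
import pickle
c=pickle.load(open('c11.pkl','rb'))
for n,p,z in [('markB',(251,244),.008),('markJ',(506,253),.008),('vialcap',(377,302),.055),('vialbase',(378,285),.010),('markV',(378,282),.008),('n1',(300,361),.042),('n8',(450,370),.042)]: print(n,P(c,p[0]/1.5,p[1]/1.5,z))
```

```text
markB [ 474.9 -129.6]
markJ [480.3  20.3]
vialcap [495.8 -55.8]
vialbase [499.3 -55.1]
markV [498.  -55.1]
n1 [534.1 -98.4]
n8 [539.6 -15.1]
```

The vial cap (377,302) is centred between the fingers, with the cassette behind it. Descending.

Emit:
send_rows --pt "0 0.001 -0.03 0" --pt "0 0.001 -0.06 0" --pt "0 0.001 -0.09 0" --pt "0 0.001 -0.115 0" --pt "0 0.001 -0.128 0"

```text
time_s: 15.95
tcp_pos: [0.4961, -0.0558, 0.0224]
tool_rot: [0.0, -3.142, 0.0]
wrist_force: [-0.1, 0.4, 0.0]
opening: 0.602
```

Run:
```python
from h import *
s=monitor.read_state();print(s['tcp_pos'],s['wrist_force'],s['opening'])
c=cam('wrist');save(c,'w12',k=1.5)
```

```text
[ 0.49613847 -0.0557545   0.02241497] [-0.12690584  0.3913879   0.03748608] 0.6019949197115252
```

View pics/w12.png

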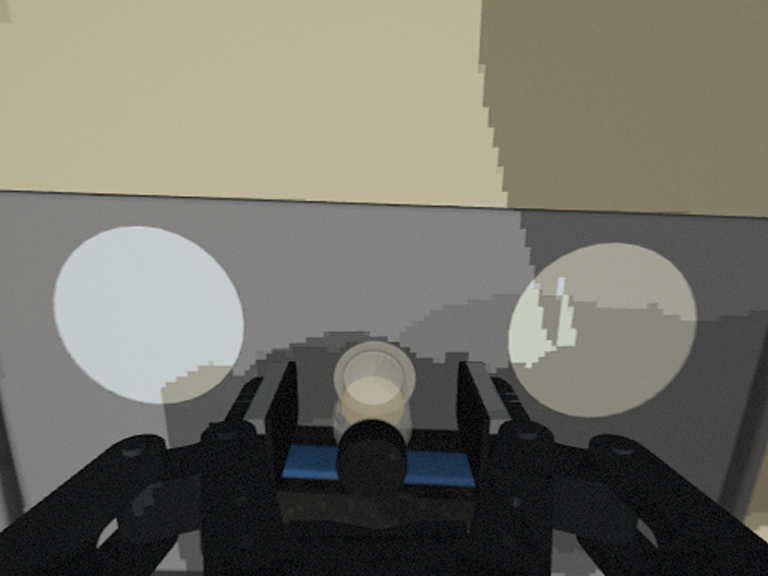

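Emit:
send_rows --pt "0 0 0 0" --pt "0 0 0 0" --pt "0 0 0 0" --pt "0 0 0 0" --pt "0 0 0 0" --jaw -1 --grip_force 25

```text
time_s: 16.62
tcp_pos: [0.4971, -0.0559, 0.024]
tool_rot: [-0.0, 3.139, 0.0]
wrist_force: [-0.4, 1.1, 7.2]
opening: 0.244
```

Emit:
send_rows --pt "0 0 0.01 0" --pt "0 0 0.04 0" --pt "0 0 0.08 0" --pt "0 0 0.12 0" --pt "0 0 0.16 0"

```text
time_s: 17.25
tcp_pos: [0.4955, -0.056, 0.1845]
tool_rot: [-0.0, -3.141, -0.0]
wrist_force: [0.9, -0.8, 0.2]
opening: 0.24
```

Run:
```python
from h import *
s=monitor.read_state();print(s['tcp_pos'],s['wrist_force'],s['opening'])
c=cam('wrist');save(c,'w13',k=1.5)
```

```text
[ 0.49547042 -0.05604293  0.18453061] [ 0.9392734  -0.8341163   0.20863327] 0.24039083820684784
```

View pics/w13.png

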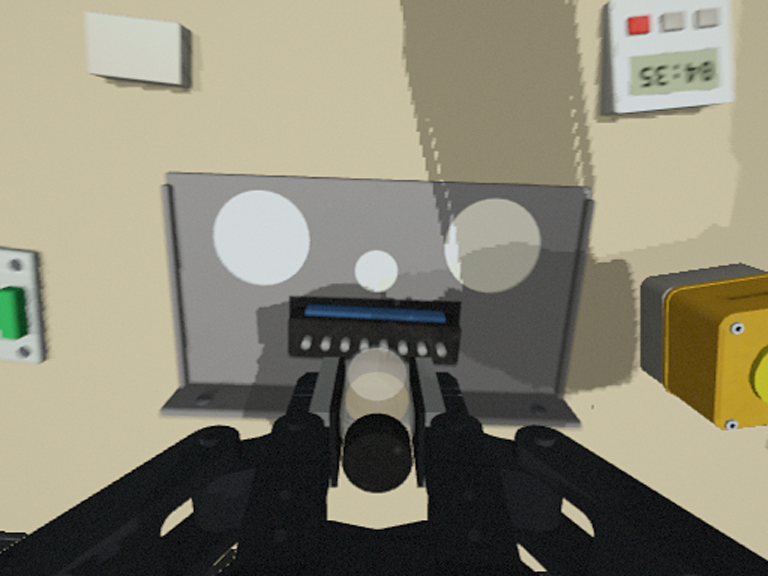

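The vial is held and its mark shows at (376,271). The cassette is undisturbed. Carrying it to the tray's near end.

Emit:
send_rows --pt "-0.004 0.03 0.01 0" --pt "-0.012 0.08 0.02 0" --pt "-0.02 0.13 0.02 0" --pt "-0.028 0.18 0.02 0" --pt "-0.038 0.24 0.02 0"

```text
time_s: 17.92
tcp_pos: [0.4573, 0.1852, 0.2032]
tool_rot: [0.002, 3.141, 0.0]
wrist_force: [0.9, 0.3, -0.1]
opening: 0.244
```

Emit:
send_rows --pt "-0.008 0.05 0 0" --pt "-0.016 0.1 0 0" --pt "-0.022 0.13 -0.02 0" --pt "-0.022 0.134 -0.06 0" --pt "-0.022 0.134 -0.11 0"

```text
time_s: 18.55
tcp_pos: [0.4361, 0.3191, 0.0925]
tool_rot: [-0.002, 3.14, 0.003]
wrist_force: [1.1, 0.2, -1.0]
opening: 0.241
```

Emit:
send_rows --pt "0 0 -0.03 0" --pt "0 0 -0.05 0" --pt "0 0 -0.065 0" --pt "0 0 -0.072 0" --pt "0 0 -0.0735 0"

```text
time_s: 19.18
tcp_pos: [0.4362, 0.318, 0.02]
tool_rot: [-0.0, 3.141, -0.0]
wrist_force: [-4.3, -2.3, 8.5]
opening: 0.244
```

Run:
```python
from h import *
s=monitor.read_state();print(s['tcp_pos'],s['wrist_force'],s['opening'])
c=cam('wrist');save(c,'w14',k=1.5)
c=cam('scene');save(c,'s14',(80,50,370,290),2.2)
```

```text
[0.43618925 0.317991   0.02000284] [-4.29035701 -2.29088561  8.52719058] 0.24380329484374244
```

View pics/w14.png

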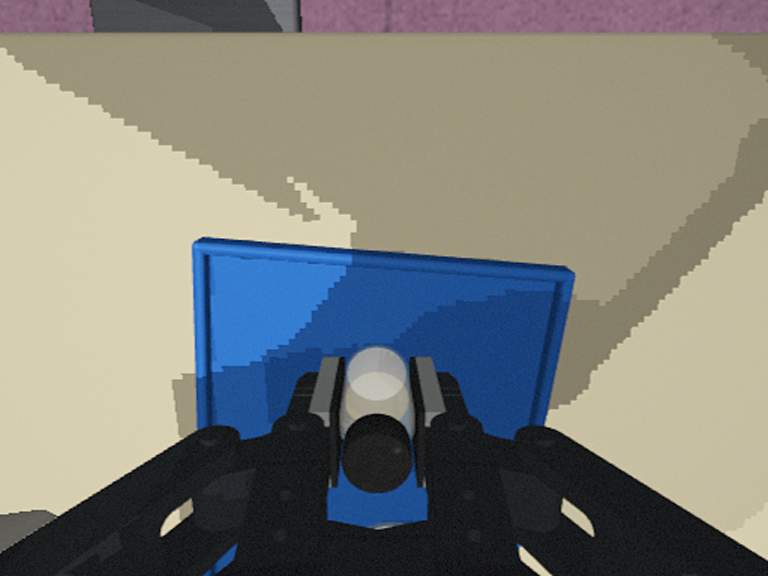

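View pics/s14.png

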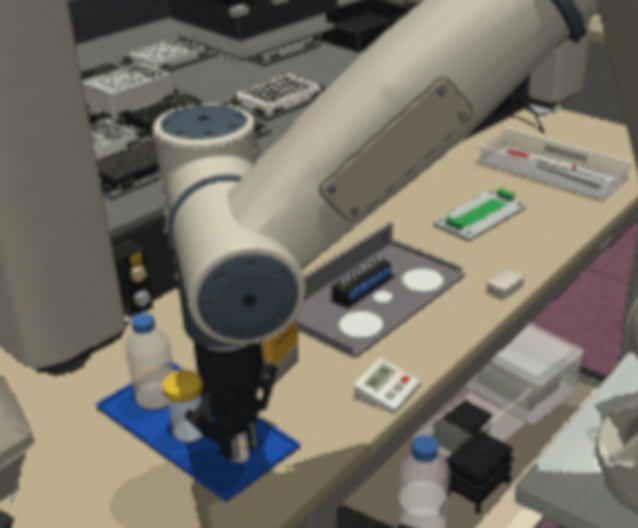

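The vial is pressed lightly on the tray floor (8.5 N), with bottle and jar upright beside it. Releasing.

Emit:
send_rows --pt "0 0 0 0" --pt "0 0 0 0" --pt "0 0 0 0" --pt "0 0 0 0" --pt "0 0 0 0" --jaw 0.2

```text
time_s: 19.9
tcp_pos: [0.436, 0.318, 0.0193]
tool_rot: [-0.0, -3.142, 0.0]
wrist_force: [-1.2, 0.2, -1.2]
opening: 0.598
```

Emit:
send_rows --pt "0 0 0.03 0" --pt "0 0 0.07 0" --pt "0 0 0.11 0" --pt "0 0 0.15 0" --pt "0 -0.02 0.19 0"

```text
time_s: 20.52
tcp_pos: [0.4358, 0.2983, 0.2104]
tool_rot: [0.001, -3.142, -0.0]
wrist_force: [0.5, 0.1, 0.7]
opening: 0.601
```

Run:
```python
from h import *
s=monitor.read_state();print(s['tcp_pos'],s['wrist_force'],s['opening'])
c=cam('wrist');save(c,'w15',k=1.5)
```

```text
[0.43581433 0.29834569 0.21040264] [0.50483167 0.08998758 0.67603339] 0.6012616865912406
```

View pics/w15.png

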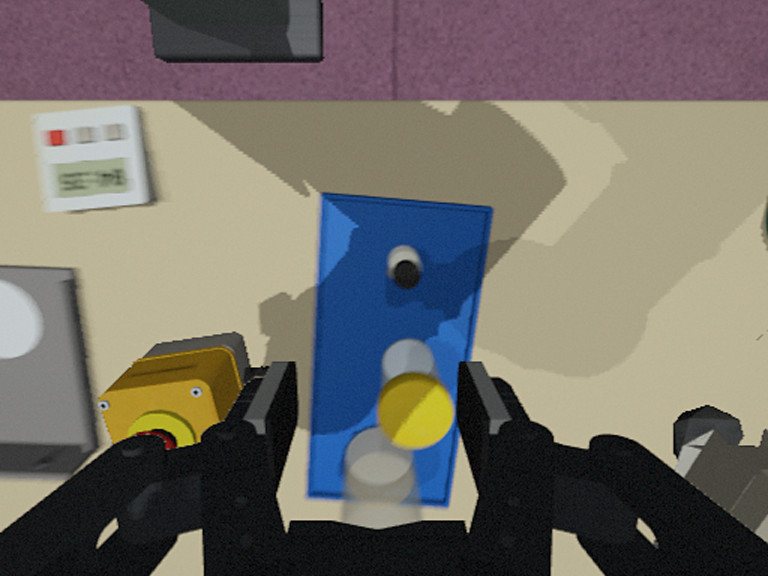

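All three are upright on the tray: vial (405,270), jar (415,410), bottle (380,470). Now to the cassette, turning the tool back.

Emit:
send_rows --pt "0.01 -0.04 0 0.1" --pt "0.02 -0.08 0.01 0.26" --pt "0.03 -0.12 0.02 0.42" --pt "0.04 -0.16 0.02 0.58" --pt "0.05 -0.2 0.02 0.74" --jaw 1

```text
time_s: 21.2
tcp_pos: [0.4861, 0.0968, 0.2293]
tool_rot: [-1.143, 2.926, 0.0]
wrist_force: [1.5, 0.4, -0.2]
opening: 1.001
```

Emit:
send_rows --pt "0.01 -0.04 0 0.16" --pt "0.02 -0.08 0 0.32" --pt "0.035 -0.12 0 0.48" --pt "0.045 -0.15 0 0.64" --pt "0.0515 -0.155 0 0.769"

```text
time_s: 21.82
tcp_pos: [0.5376, -0.0588, 0.2289]
tool_rot: [2.153, -2.287, -0.0]
wrist_force: [-0.1, 0.7, 0.0]
opening: 0.999
```

Run:
```python
from h import *
s=monitor.read_state();print(s['tcp_pos'],s['tool_rot'],s['wrist_force'],s['opening'])
c=cam('wrist');c=cam('wrist');save(c,'w16',k=1.5)
import pickle;pickle.dump(c,open('c16.pkl','wb'))
g=cv2.cvtColor(c['img'],cv2.COLOR_RGB2GRAY)
cs,_=cv2.findContours(((g>110)*255).astype(np.uint8),cv2.RETR_LIST,cv2.CHAIN_APPROX_NONE)
for x in cs:
    (u,v),r=cv2.minEnclosingCircle(x)
    if 220<u<300 and 1.5<r<7: print(round(u,1),round(v,1),round(r,1),P(c,u,v,.042))
```

```text
[ 0.53761578 -0.05883142  0.22886035] [ 2.15341857e+00 -2.28664774e+00 -3.57262988e-04] [-0.05285702  0.74920833  0.01169118] 0.9994129833965198
250.5 213.8 2.8 [540.  -15.6]
277.5 207.5 6.7 [511.1 -21.1]
289.5 204.5 3.5 [498.4 -23.7]
296.5 202.0 2.5 [490.9 -26.1]
250.2 203.2 2.9 [539.7 -27.4]
250.3 192.5 2.7 [538.9 -39.1]
250.5 181.2 2.8 [538.1 -51.2]
250.5 170.0 2.5 [537.4 -63. ]
233.5 162.5 1.6 [554.2 -71.7]
250.5 158.5 2.5 [536.8 -74.8]
250.7 146.3 2.4 [535.9 -87.1]
250.5 134.5 2.9 [535.4 -98.7]
266.0 136.0 5.0 [520.2 -96.4]
237.5 38.0 3.5 [ 542.5 -186.2]
232.0 38.0 2.0 [ 547.5 -186.5]
228.0 38.0 2.0 [ 551.1 -186.7]
291.5 37.0 2.5 [ 493.2 -184.3]
276.0 37.0 2.0 [ 507.3 -185.1]
```

View pics/w16.png

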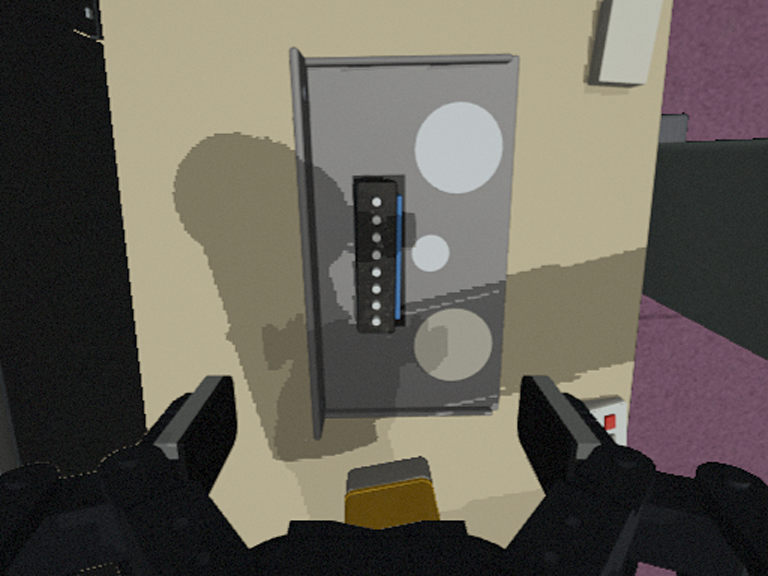

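The nozzle column is vertical at u≈376 between (376,202) and (376,322), so it is aligned with the tool. I'll descend with a partial opening because the back wall is close.

Emit:
send_rows --pt "0 0 -0.04 0" --pt "0 0 -0.08 0" --pt "0 0 -0.11 0" --pt "0 0 -0.13 0.003" --pt "0 0 -0.14 0.006" --jaw 0.13

```text
time_s: 22.55
tcp_pos: [0.5367, -0.0565, 0.0882]
tool_rot: [2.156, -2.284, -0.002]
wrist_force: [0.6, 0.1, -0.2]
opening: 0.563
```

Run:
```python
from h import *
s=monitor.read_state();print(s['tcp_pos'],s['tool_rot'],s['wrist_force'],s['opening'])
c=cam('wrist');save(c,'w17',k=1.5)
```

```text
[ 0.53671971 -0.05653346  0.08822664] [ 2.15570582e+00 -2.28351451e+00 -1.64256807e-03] [ 0.57761735  0.12632468 -0.24114692] 0.5631014531865532
```

View pics/w17.png

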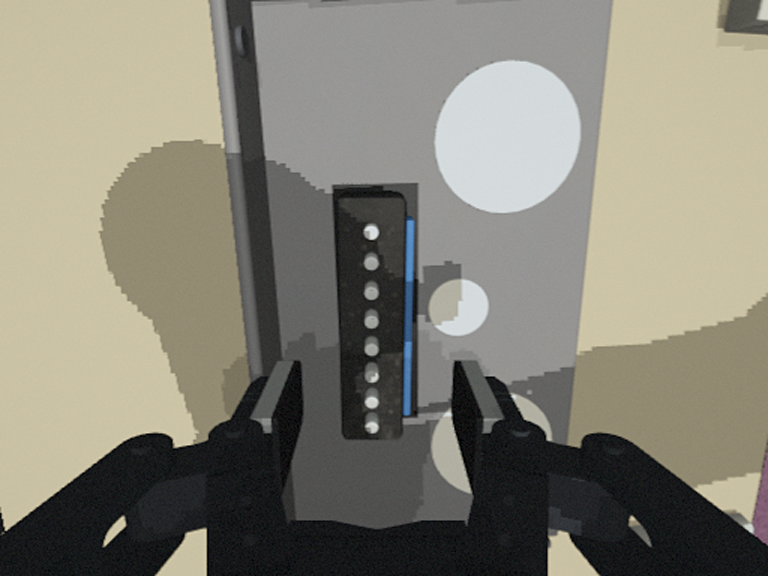

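Emit:
send_rows --pt "0.0005 0 -0.02 0" --pt "0.0005 0 -0.04 0" --pt "0.0005 0 -0.055 0" --pt "0.0005 0 -0.064 0" --pt "0.0005 0 -0.068 0"

```text
time_s: 23.22
tcp_pos: [0.5382, -0.057, 0.0212]
tool_rot: [-2.158, 2.283, -0.0]
wrist_force: [-0.0, -0.5, 0.5]
opening: 0.566
```

Emit:
send_rows --pt "0 0 0 0" --pt "0 0 0 0" --pt "0 0 0 0" --pt "0 0 0 0" --pt "0 0 0 0" --jaw -1 --grip_force 50

```text
time_s: 23.85
tcp_pos: [0.5384, -0.0569, 0.0217]
tool_rot: [-2.158, 2.282, -0.001]
wrist_force: [-1.0, 0.5, 3.4]
opening: 0.351
```

Emit:
send_rows --pt "0 0 0.01 0" --pt "0 0 0.03 0" --pt "0 -0.005 0.07 0" --pt "0 -0.02 0.12 0" --pt "0 -0.05 0.16 0"

```text
time_s: 24.48
tcp_pos: [0.538, -0.107, 0.1837]
tool_rot: [-2.159, 2.28, -0.001]
wrist_force: [1.0, -0.5, -2.1]
opening: 0.353
```

Run:
```python
from h import *
s=monitor.read_state();print(s['tcp_pos'],s['tool_rot'],s['wrist_force'],s['opening'])
c=cam('wrist');save(c,'w18',k=1.5)
```

```text
[ 0.538037   -0.10696845  0.18371702] [-2.15949770e+00  2.28029089e+00 -1.39710079e-03] [ 0.97283657 -0.53214583 -2.12060347] 0.35296796277771164
```

View pics/w18.png

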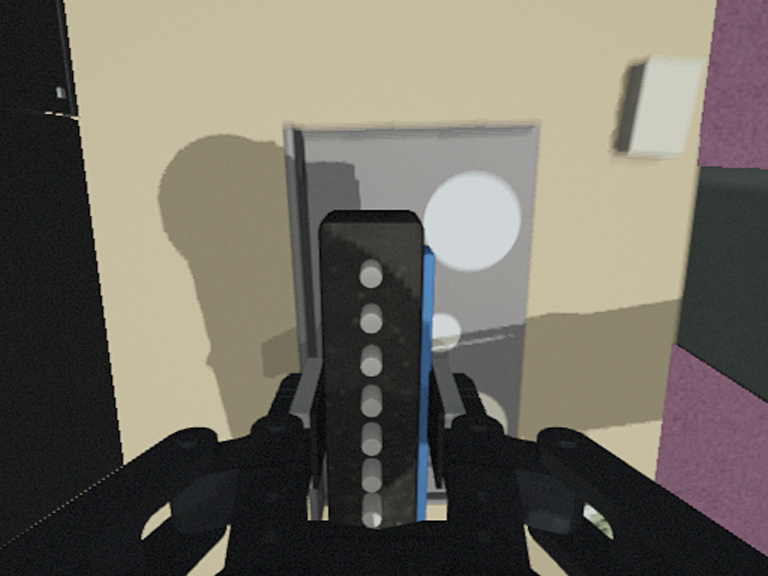

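The cassette is gripped squarely in the middle. I'll move partway toward the cradle and measure it.

Emit:
send_rows --pt "-0.003 -0.03 0.01 0" --pt "-0.007 -0.08 0.02 0" --pt "-0.012 -0.13 0.02 0" --pt "-0.016 -0.18 0.02 0" --pt "-0.018 -0.2 0.02 0"

```text
time_s: 25.15
tcp_pos: [0.519, -0.3092, 0.2007]
tool_rot: [2.155, -2.285, -0.002]
wrist_force: [0.5, -0.2, -1.5]
opening: 0.353
```

Run:
```python
from h import *
import pickle
c=cam('wrist');c=cam('wrist');save(c,'w19',k=1.5);pickle.dump(c,open('c19.pkl','wb'))
print(monitor.read_state()['tcp_pos'])
```

```text
[ 0.51921999 -0.30853379  0.20062785]
```

View pics/w19.png

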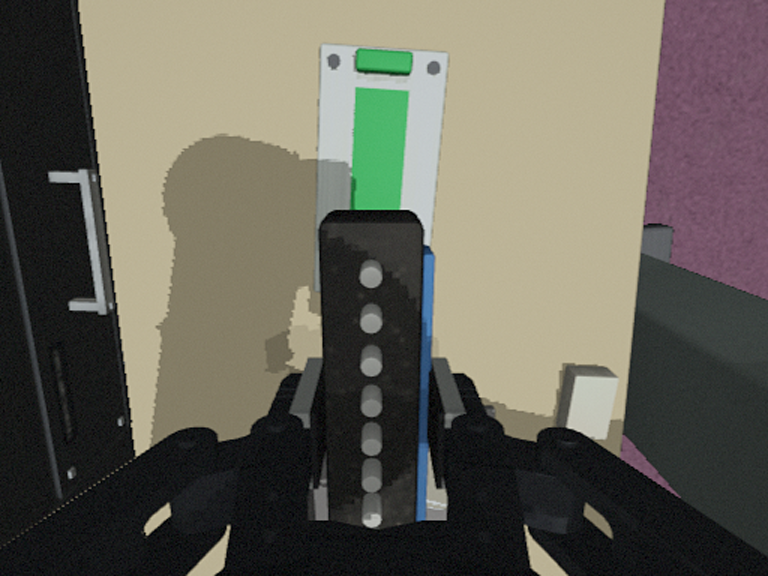

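The cradle is ahead: far stop at (384,61), green mark from (356,88) to (402,210).

Run:
```python
from h import *
import pickle
c=pickle.load(open('c19.pkl','rb'))
h=cv2.cvtColor(c['img'],cv2.COLOR_RGB2HSV);m=cv2.inRange(h,(45,100,50),(85,255,255))
L=[];R=[]
for v in range(66,136,3):
    u=np.where(m[v,215:300])[0]+215
    L.append(P(c,u.min()-.5,v,.010));R.append(P(c,u.max()+.5,v,.010))
L=np.array(L);R=np.array(R);M=(L+R)/2
print('width',np.median(R[:,0]-L[:,0]));p=np.polyfit(M[:,1],M[:,0],1);print('slope',p)
print('L',np.polyfit(L[:,1],L[:,0],1),'R',np.polyfit(R[:,1],R[:,0],1))
v=np.where(m[:,255])[0];print(v[:40])
for b in blobs(c,(45,100,50),(85,255,255),60): print(cv2.boundingRect(b))
top=np.where(m[55:140,255])[0].min()+55
e=P(c,255,top-.5,.010);print('mark end',e)
for pt in [(320,45),(447,52)]: print('plate corner',P(c,pt[0]/1.5,pt[1]/1.5,.010))
for pt in [(357,49),(411,52),(356,71),(411,74)]: print('stop',P(c,pt[0]/1.5,pt[1]/1.5,.024),P(c,pt[0]/1.5,pt[1]/1.5,.010))
```

```text
width -33.099999999999994
slope [1.25302146e-01 5.60404029e+02]
L [1.25822483e-01 5.77257366e+02] R [1.24777908e-01 5.43550224e+02]
[34 35 36 37 38 39 40 41 42 43 44 45 46 47 48 60 61 62 63 64 65 66 67 68
 69 70 71 72 73 74 75 76 77 78 79 80 81 82 83 84]
(233, 58, 39, 82)
(237, 32, 38, 18)
mark end [ 507.4 -419.3]
plate corner [ 544.2 -446.6]
plate corner [ 466.6 -438.1]
stop [ 521.4 -440.4] [ 521.7 -443. ]
stop [ 489.8 -436.9] [ 488.7 -439.4]
stop [ 522.8 -428.6] [ 523.2 -430.7]
stop [ 490.2 -425. ] [ 489.2 -427. ]
```

Emit:
send_rows --pt "-0.001 -0.02 0 -0.02" --pt "-0.003 -0.04 -0.02 -0.05" --pt "-0.005 -0.055 -0.06 -0.069" --pt "-0.005 -0.057 -0.11 -0.069" --pt "-0.005 -0.057 -0.14 -0.069"

```text
time_s: 25.88
tcp_pos: [0.5128, -0.3635, 0.0567]
tool_rot: [2.075, -2.357, -0.008]
wrist_force: [-0.2, 0.7, -1.5]
opening: 0.358
```

Run:
```python
from h import *
import pickle
c=cam('wrist');c=cam('wrist');save(c,'w20',k=1.5)
s=monitor.read_state();print(s['tcp_pos'],s['tool_rot'],s['wrist_force'])
c=cam('side');save(c,'d20',(210,200,330,340),4.2)
```

```text
[ 0.51165117 -0.36251752  0.05560811] [ 2.07418659 -2.35502551 -0.01514231] [ 0.40779851 -0.2273442  -2.60504657]
```

View pics/w20.png

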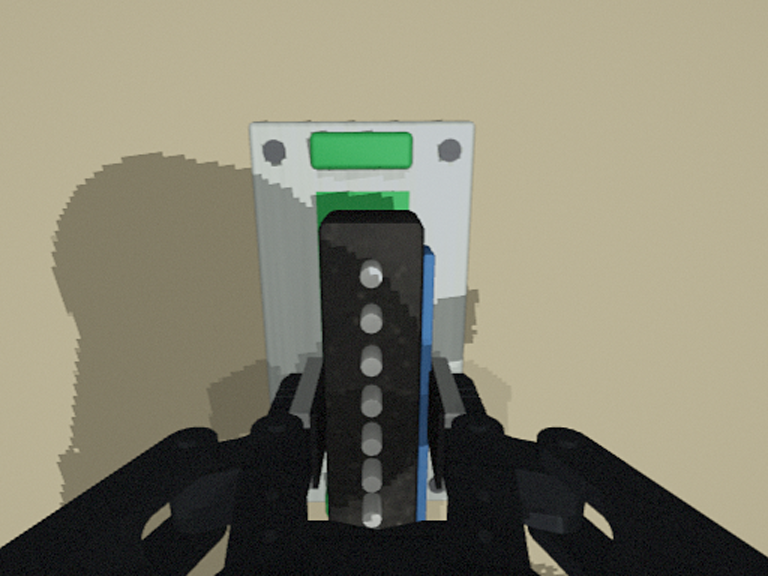

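View pics/d20.png

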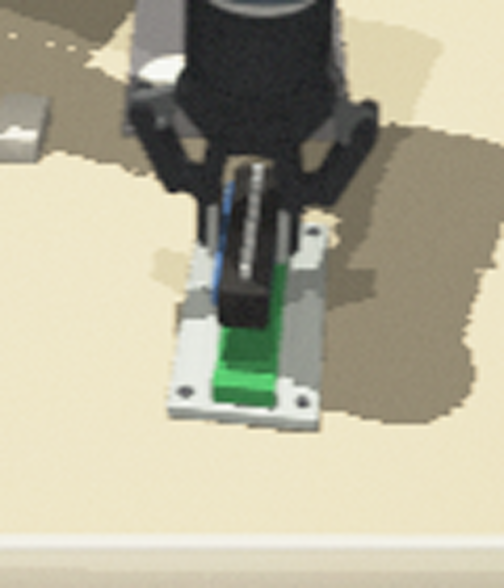

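Emit:
send_rows --pt "0 0 0 0" --pt "0 0 0 0" --pt "0 0 0 0" --pt "0 0 0 0" --pt "0 0 0 0"

```text
time_s: 26.65
tcp_pos: [0.515, -0.364, 0.0615]
tool_rot: [-2.078, 2.356, -0.0]
wrist_force: [0.2, 0.2, -0.9]
opening: 0.355
```

Run:
```python
from h import *
s=monitor.read_state();print(s['tcp_pos'],s['tool_rot'],s['wrist_force'],s['dq'],s['q'])
R=cv2.Rodrigues(s['tool_rot'])[0];print(R.round(4))
c=cam('wrist');save(c,'w21',k=1.5)
m=cv2.inRange(cv2.cvtColor(c['img'],cv2.COLOR_RGB2HSV),(45,100,50),(85,255,255))
for b in blobs(c,(45,100,50),(85,255,255),40): print(cv2.boundingRect(b))
for pt in [(311,133),(412,133),(310,169),(412,169)]: print('stop',P(c,pt[0]/1.5,pt[1]/1.5,.024))
for pt in [(249,123),(474,124)]: print('plate',P(c,pt[0]/1.5,pt[1]/1.5,.01))
for pt in [(317,193),(409,193)]: print('mark',P(c,pt[0]/1.5,pt[1]/1.5,.01))
```

```text
[ 0.51503804 -0.36397731  0.06145866] [-2.07831524e+00  2.35574809e+00 -3.34706616e-04] [ 0.22932876  0.21719093 -0.86670196] [ 3.73781852e-04  2.08142921e-03 -6.75651266e-04  4.39643497e-05
  2.26653580e-03 -2.60031229e-03] [-3.67872108e-01  5.14657384e-01  3.23767407e-02  5.74827097e-06
 -1.08827810e+00  2.42895286e-01]
[[-1.246e-01 -9.922e-01  2.000e-04]
 [-9.922e-01  1.246e-01 -1.000e-04]
 [ 1.000e-04 -2.000e-04 -1.000e+00]]
(218, 92, 64, 23)
(221, 129, 58, 17)
stop [ 526.4 -443.9]
stop [ 492.3 -439.7]
stop [ 528.6 -432.3]
stop [ 493.6 -427.9]
plate [ 550.  -450.9]
plate [ 468.5 -440.3]
mark [ 529.4 -423. ]
mark [ 494.7 -418.7]
```

View pics/w21.png

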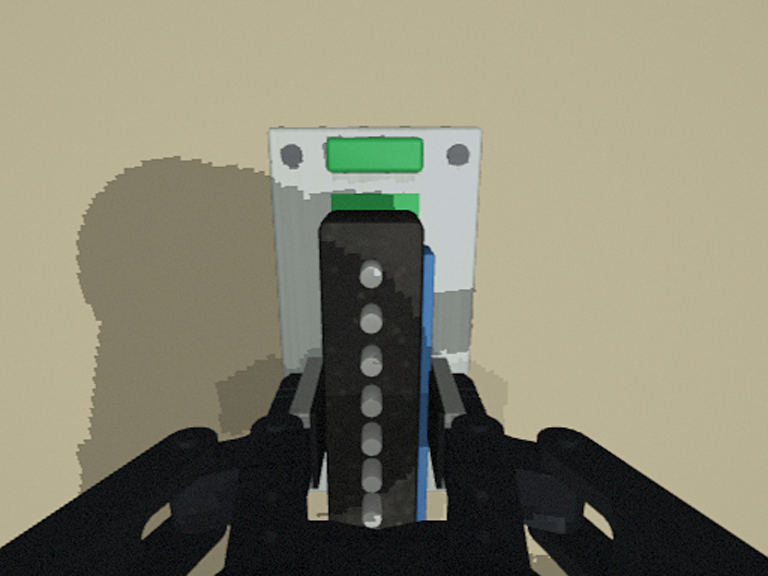

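Settled now. The far stop spans (327–423, 138–172) and the mark's end is at row 194. The cassette's centre column is about 372, against 375 for the mark.

Run:
```python
from h import *
c=cam('wrist')
f=lambda p,z:P(c,p[0]/1.5,p[1]/1.5,z)
a=np.array([.1246,.992])*1000
for n,p,q,z,d in [('plate',(269,128.5),(481,128.5),.010,.080),('mark',(331,194),(419,194),.010,.055),('stopin',(327,172),(423,172),.024,.064)]:
    A,B=f(p,z),f(q,z);print(n,A,B,np.linalg.norm(A-B),'yaw',(A[1]-B[1])/(A[0]-B[0]),'ctr',(A+B)/2+a*d)
# cassette tip: top front edge and nozzle top row
s=monitor.read_state();t=s['tcp_pos']
for n,p,h in [('noz1',(371,270),.034)]: print(n,f(p,t[2]-.0207+.008+.034-.008+0.0),t)
```

```text
plate [ 543.1 -448.1] [ 466.1 -438.5] 77.59613392431353 yaw -0.12467532467532497 ctr [ 514.568 -363.94 ]
mark [ 524.1 -422. ] [ 490.9 -417.9] 33.452204710601706 yaw -0.12349397590361498 ctr [ 514.353 -365.39 ]
stopin [ 522.9 -430.6] [ 489.9 -426.4] 33.26619906150987 yaw -0.12727272727272865 ctr [ 514.3744 -365.012 ]
noz1 [ 510.1 -406.1] [ 0.51500699 -0.36396963  0.06131515]
```

Emit:
send_rows --pt "0 -0.0005 -0.01 0" --pt "-0.0005 -0.0005 -0.022 0" --pt "-0.0005 -0.0005 -0.031 0" --pt "-0.0005 -0.0005 -0.036 0" --pt "-0.0005 -0.0005 -0.038 0"

```text
time_s: 27.38
tcp_pos: [0.5142, -0.3644, 0.0237]
tool_rot: [2.078, -2.355, -0.001]
wrist_force: [-4.6, 5.1, 10.1]
opening: 0.358
```

Emit:
send_rows --pt "0 0 0 0" --pt "0 0 0 0" --pt "0 0 0 0" --pt "0 0 0 0" --pt "0 0 0 0"

```text
time_s: 28.0
tcp_pos: [0.5145, -0.3645, 0.0238]
tool_rot: [2.079, -2.356, 0.0]
wrist_force: [-2.4, 2.7, 5.7]
opening: 0.359
```

Seated on the plate with light contact. Opening partway and rising.

Emit:
send_rows --pt "0 0 0 0" --pt "0 0 0 0" --pt "0 0 0 0" --pt "0 0 0 0" --pt "0 0 0 0" --jaw 0.2

```text
time_s: 28.62
tcp_pos: [0.5145, -0.3645, 0.0232]
tool_rot: [2.078, -2.356, 0.0]
wrist_force: [0.3, -0.1, -0.4]
opening: 0.6
```

Emit:
send_rows --pt "0 0 0.03 0" --pt "0 0 0.07 0" --pt "0 0.01 0.12 0" --pt "0 0.03 0.16 0" --pt "0 0.05 0.18 0"

```text
time_s: 29.25
tcp_pos: [0.5152, -0.3142, 0.2059]
tool_rot: [-2.077, 2.355, -0.005]
wrist_force: [0.4, -0.1, -0.4]
opening: 0.598
```

Run:
```python
from h import *
c=cam('wrist');c=cam('wrist');c=cam('wrist');save(c,'w22',k=1.5)
import pickle;pickle.dump(c,open('c22.pkl','wb'))
s=monitor.read_state();print(s['tcp_pos'],s['time_s'],s['wrist_force'])
c=cam('side');save(c,'d22',(210,200,330,340),4.2)
```

```text
[ 0.51485487 -0.3134942   0.20374834] 29.4 [-0.30509669  0.17751301 -1.31761001]
```

View pics/w22.png

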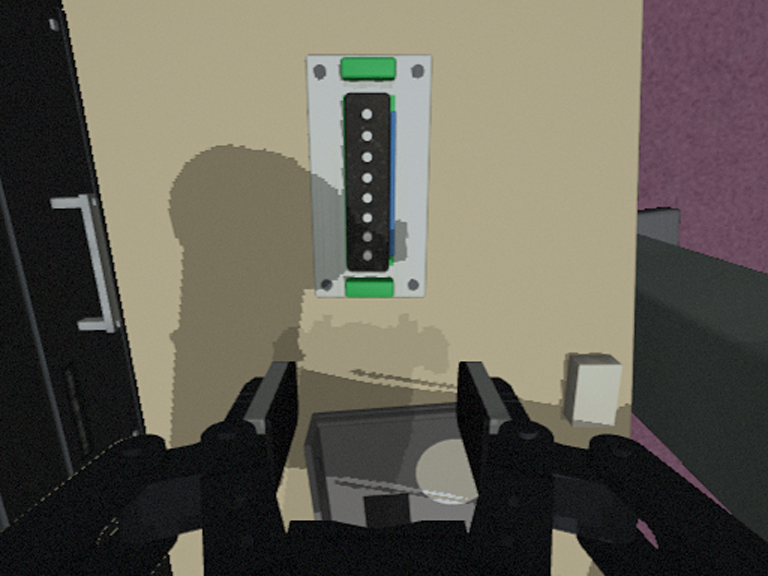

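View pics/d22.png

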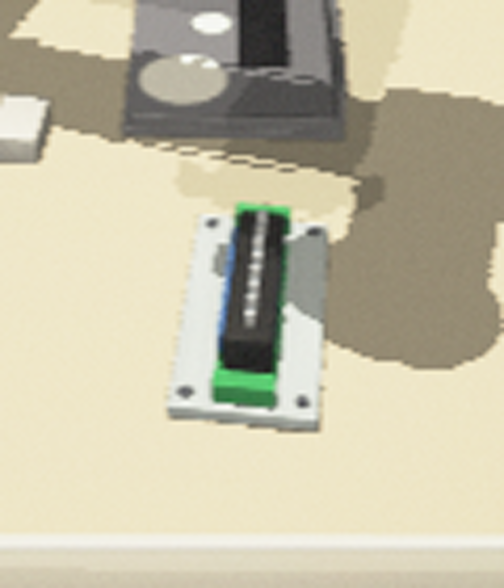

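The cassette sits between both stops, (368,68) and (369,288), with the green mark showing evenly around it. Checking that with numbers.

Run:
```python
from h import *
import pickle
c=pickle.load(open('c22.pkl','rb'))
f=lambda p,z:P(c,p[0]/1.5,p[1]/1.5,z)
a,b=f((367,114),.044),f((367.5,256),.044);print('cass',(a+b)/2,(b-a)[0]/(b-a)[1])
q=[f(p,.010) for p in [(306,56),(432,56),(427,297),(316,297)]];print('plate',np.mean(q,0))
s=[f(p,.024) for p in [(341,59),(396,59),(393,279.5),(345.5,279.5)]];print('stops top outer/inner',s)
s=[f(p,.024) for p in [(341.5,79),(396,79),(393,279.5),(345.5,279.5)]];print('stop inner mid',np.mean(s,0))
```

```text
cass [ 514.65 -364.5 ] 0.12620192307692302
plate [ 513.45  -364.025]
stops top outer/inner [array([ 521.2, -440.3]), array([ 488.4, -436.2]), array([ 505.7, -300.5]), array([ 537.9, -304.4])]
stop inner mid [ 513.95 -364.85]
```

Agreement is within about 1 mm. Now I fetch the vial.

Emit:
send_rows --pt "-0.005 0.03 0 -0.1" --pt "-0.012 0.08 0.01 -0.26" --pt "-0.02 0.14 0.01 -0.42" --pt "-0.028 0.2 0.01 -0.58" --pt "-0.036 0.26 0.01 -0.74"

```text
time_s: 30.08
tcp_pos: [0.4782, -0.0579, 0.2114]
tool_rot: [1.095, -2.941, -0.001]
wrist_force: [0.7, -0.4, 0.4]
opening: 0.598
```

Emit:
send_rows --pt "-0.01 0.06 0 -0.15" --pt "-0.02 0.12 0 -0.3" --pt "-0.03 0.18 0 -0.45" --pt "-0.0385 0.24 0 -0.6" --pt "-0.0425 0.3 0 -0.706"

```text
time_s: 30.7
tcp_pos: [0.4362, 0.2379, 0.2116]
tool_rot: [0.013, -3.139, 0.003]
wrist_force: [1.0, -0.1, -0.5]
opening: 0.598
```

Emit:
send_rows --pt "0 0.05 0 0" --pt "0 0.0725 -0.02 0" --pt "0 0.0725 -0.06 0" --pt "0 0.0725 -0.09 0" --pt "0 0.0725 -0.1 0" --jaw 0.2

```text
time_s: 31.32
tcp_pos: [0.436, 0.3075, 0.1097]
tool_rot: [0.019, -3.137, 0.008]
wrist_force: [0.1, -0.3, 1.2]
opening: 0.601
```

Run:
```python
from h import *
c=cam('wrist');c=cam('wrist');save(c,'w23',k=1.5)
s=monitor.read_state();print(s['tcp_pos'],s['tool_rot'],s['wrist_force'],s['opening'])
```

```text
[0.43685724 0.30829892 0.11171787] [ 0.01927938 -3.13924169  0.00449058] [-1.16398931  0.34039122  0.2593093 ] 0.5947021115077041
```

View pics/w23.png

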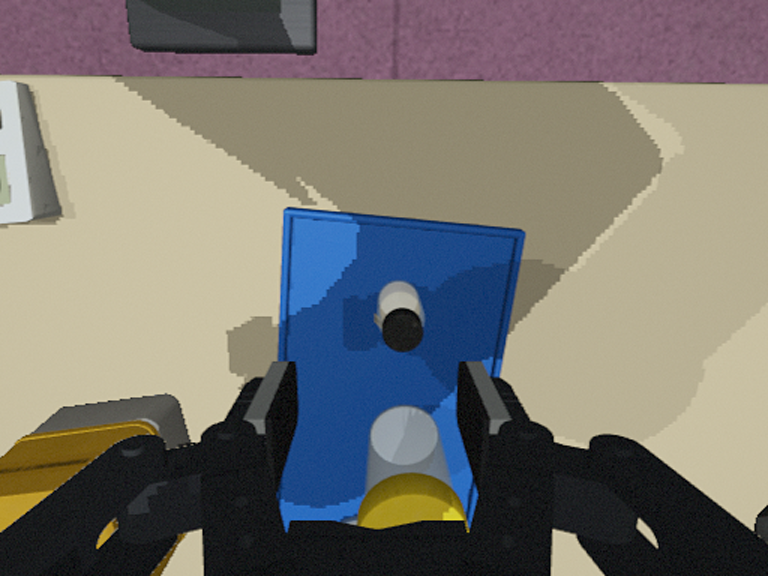

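The last moves ended about 10 mm short in y and 0.012 rad short in turn, because the rows were clipped. Vial cap at (402,330). Correcting before I descend.

Emit:
send_rows --pt "-0.0005 0.005 0 -0.012" --pt "-0.0005 0.0097 0 -0.012" --pt "-0.0005 0.0097 0 -0.012" --pt "-0.0005 0.0097 0 -0.012" --pt "-0.0005 0.0097 0 -0.012"

```text
time_s: 32.05
tcp_pos: [0.4367, 0.3189, 0.1134]
tool_rot: [-0.001, 3.141, 0.0]
wrist_force: [0.6, 0.7, 0.3]
opening: 0.597
```

Run:
```python
from h import *
s=monitor.read_state();print(s['tcp_pos'],s['tool_rot'],s['wrist_force'],s['opening'])
c=cam('wrist');save(c,'w24',k=1.5)
```

```text
[0.43674727 0.31891195 0.11344583] [-1.25950386e-03  3.14148912e+00  2.33025950e-04] [0.58001211 0.6794201  0.33671109] 0.5965086082810044
```

View pics/w24.png

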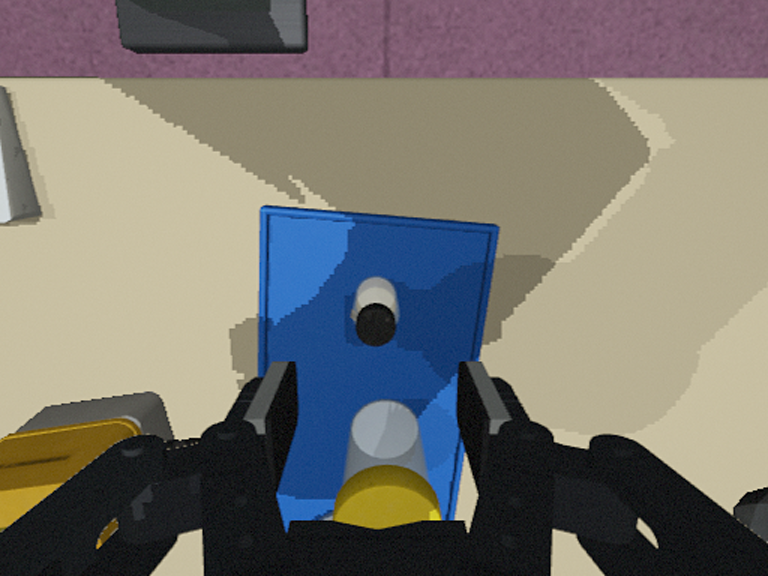

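Emit:
send_rows --pt "-0.0007 -0.0009 -0.03 0" --pt "-0.0007 -0.0009 -0.055 0" --pt "-0.0007 -0.0009 -0.075 0" --pt "-0.0007 -0.0009 -0.088 0" --pt "-0.0007 -0.0009 -0.094 0"

```text
time_s: 32.72
tcp_pos: [0.436, 0.3179, 0.0188]
tool_rot: [0.001, -3.141, 0.001]
wrist_force: [-0.1, 1.2, 0.1]
opening: 0.6
```

Emit:
send_rows --pt "0 0 0 0" --pt "0 0 0 0" --pt "0 0 0 0" --pt "0 0 0 0" --pt "0 0 0 0" --jaw -1 --grip_force 25

```text
time_s: 33.35
tcp_pos: [0.4365, 0.3185, 0.02]
tool_rot: [-0.002, 3.141, 0.002]
wrist_force: [-0.8, -0.2, 5.3]
opening: 0.242
```

Emit:
send_rows --pt "0 0 0.01 0" --pt "0 0 0.04 0" --pt "0 0 0.08 0" --pt "0 0 0.13 0" --pt "0 0 0.18 0"

```text
time_s: 33.98
tcp_pos: [0.4356, 0.3176, 0.2011]
tool_rot: [0.001, -3.141, 0.001]
wrist_force: [0.6, 1.3, 0.3]
opening: 0.24
```

Run:
```python
from h import *
s=monitor.read_state();print(s['tcp_pos'],s['tool_rot'],s['wrist_force'],s['opening'])
c=cam('wrist');save(c,'w25',k=1.5)
```

```text
[0.43562149 0.31760707 0.20107938] [ 1.19291188e-03 -3.14109736e+00  6.07057664e-04] [0.64135406 1.30551341 0.30377813] 0.24015232362870045
```

View pics/w25.png

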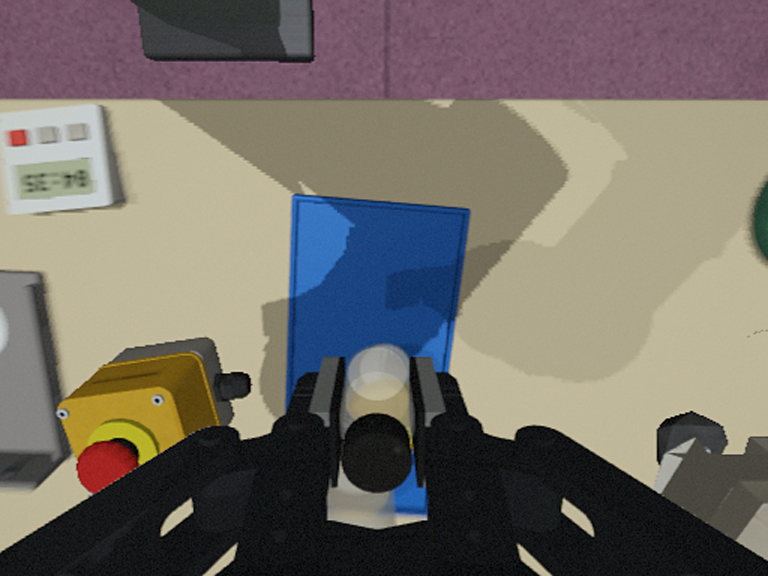

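Emit:
send_rows --pt "0.004 -0.03 0.005 0" --pt "0.012 -0.08 0.01 0" --pt "0.02 -0.13 0.01 0" --pt "0.028 -0.18 0.01 0" --pt "0.038 -0.23 0.01 0"

```text
time_s: 34.65
tcp_pos: [0.4737, 0.0864, 0.2095]
tool_rot: [0.002, -3.142, -0.0]
wrist_force: [1.2, 0.4, -0.3]
opening: 0.243
```

Emit:
send_rows --pt "0.008 -0.05 0 0" --pt "0.016 -0.1 0 0" --pt "0.021 -0.135 -0.02 0" --pt "0.022 -0.1445 -0.06 0" --pt "0.022 -0.1445 -0.1 0"

```text
time_s: 35.28
tcp_pos: [0.4958, -0.0574, 0.1084]
tool_rot: [0.002, 3.141, 0.0]
wrist_force: [0.2, -0.1, -0.8]
opening: 0.242
```

Emit:
send_rows --pt "0 0 -0.02 0" --pt "0 0 -0.03 0" --pt "0 0 -0.03 0" --pt "0 0 -0.03 0" --pt "0 0 -0.03 0"

```text
time_s: 35.9
tcp_pos: [0.4967, -0.0563, 0.0802]
tool_rot: [-0.002, 3.14, 0.0]
wrist_force: [0.6, -0.2, -0.9]
opening: 0.239
```

Run:
```python
from h import *
s=monitor.read_state();print(s['tcp_pos'],s['tool_rot'],s['wrist_force'],s['opening'])
c=cam('wrist');save(c,'w26',k=1.5)
```

```text
[ 0.4966696  -0.05629791  0.08021606] [-1.58920452e-03  3.13977570e+00  3.68076176e-04] [ 0.64081058 -0.16309637 -0.91718872] 0.23875027245921362
```

View pics/w26.png

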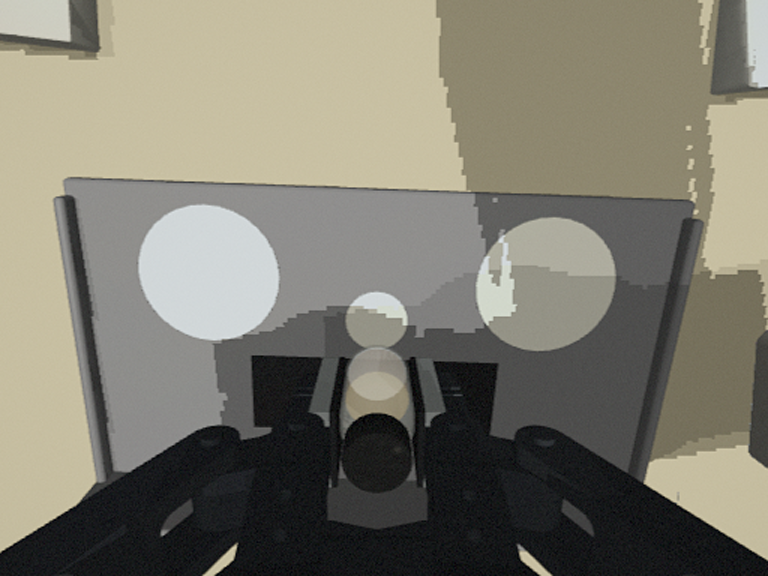

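Emit:
send_rows --pt "-0.0004 0 -0.02 0" --pt "-0.0004 0 -0.04 0" --pt "-0.0004 0 -0.05 0" --pt "-0.0004 0 -0.055 0" --pt "-0.0004 0 -0.0575 0"

```text
time_s: 36.58
tcp_pos: [0.4961, -0.0565, 0.0238]
tool_rot: [-0.003, 3.141, -0.001]
wrist_force: [-11.7, 3.6, 28.4]
opening: 0.242
```

Run:
```python
from h import *
s=monitor.read_state();print(s['tcp_pos'],s['tool_rot'],s['wrist_force'],s['opening'])
c=cam('wrist');save(c,'w27',k=1.5)
```

```text
[ 0.49608097 -0.05649893  0.02383876] [-2.82147951e-03  3.14074278e+00 -1.05591373e-03] [-11.68103751   3.59893602  28.40665224] 0.24195436244467647
```

View pics/w27.png

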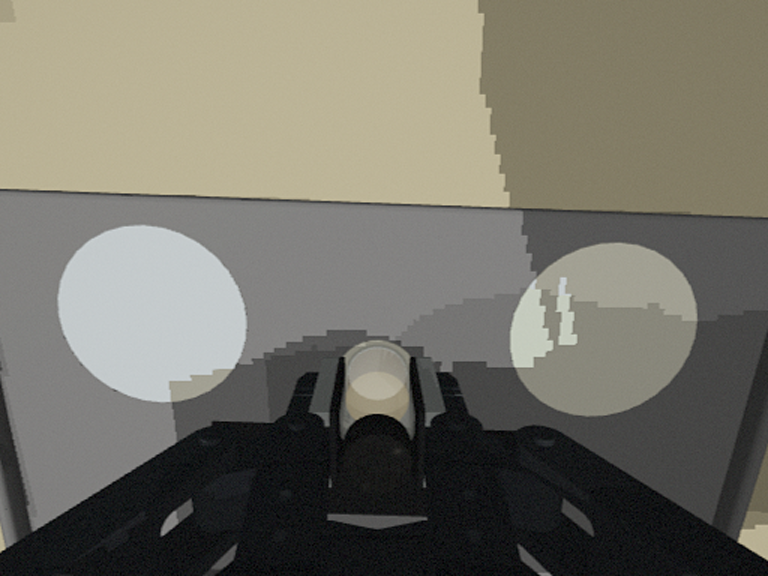

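Contact is firmer than I want (28 N on the vial). I'll ease up before releasing.

Emit:
send_rows --pt "0 0 0.0005 0" --pt "0 0 0.001 0" --pt "0 0 0.001 0" --pt "0 0 0.001 0" --pt "0 0 0.001 0"

```text
time_s: 37.25
tcp_pos: [0.4959, -0.0565, 0.024]
tool_rot: [-0.002, 3.141, -0.0]
wrist_force: [-4.8, 0.1, 8.2]
opening: 0.242
```

Emit:
send_rows --pt "0 0 0 0" --pt "0 0 0 0" --pt "0 0 0 0" --pt "0 0 0 0" --pt "0 0 0 0" --jaw 0.2

```text
time_s: 37.88
tcp_pos: [0.4956, -0.0564, 0.0228]
tool_rot: [0.001, -3.141, 0.0]
wrist_force: [0.5, -0.0, 0.2]
opening: 0.599
```

Emit:
send_rows --pt "0 0 0.03 0" --pt "0 0 0.06 0" --pt "0 0 0.09 0" --pt "0 0 0.12 0" --pt "0 0 0.128 0"

```text
time_s: 38.5
tcp_pos: [0.4967, -0.0563, 0.1527]
tool_rot: [-0.001, 3.138, 0.001]
wrist_force: [0.6, 0.8, -0.4]
opening: 0.599
```

Emit:
send_rows --pt "0 0 0 0" --pt "0 0 0 0" --pt "0 0 0 0" --pt "0 0 0 0" --pt "0 0 0 0"

```text
time_s: 39.12
tcp_pos: [0.4956, -0.0564, 0.1506]
tool_rot: [0.001, -3.141, 0.0]
wrist_force: [0.4, -0.0, 0.2]
opening: 0.603
```

Run:
```python
from h import *
s=monitor.read_state();print(s['tcp_pos'],s['tool_rot'],s['wrist_force'],s['opening'])
c=cam('wrist');save(c,'w28',k=1.5)
import pickle;pickle.dump(c,open('c28.pkl','wb'));o=pickle.load(open('c11.pkl','rb'))
def cap(c):
    g=cv2.cvtColor(c['img'],cv2.COLOR_RGB2GRAY)[185:205,235:270];return g
cv2.imwrite('pics/cmp.png',cv2.resize(np.hstack([o['img'][160:260,200:310,::-1],c['img'][160:260,200:310,::-1]]),None,fx=3.4,fy=3.4,interpolation=cv2.INTER_CUBIC))
```

```text
[ 0.4955653  -0.05643005  0.15055946] [ 1.29724684e-03 -3.14115008e+00  1.11645692e-04] [ 0.42179324 -0.02057781  0.22976431] 0.603066961483051
```

View pics/w28.png

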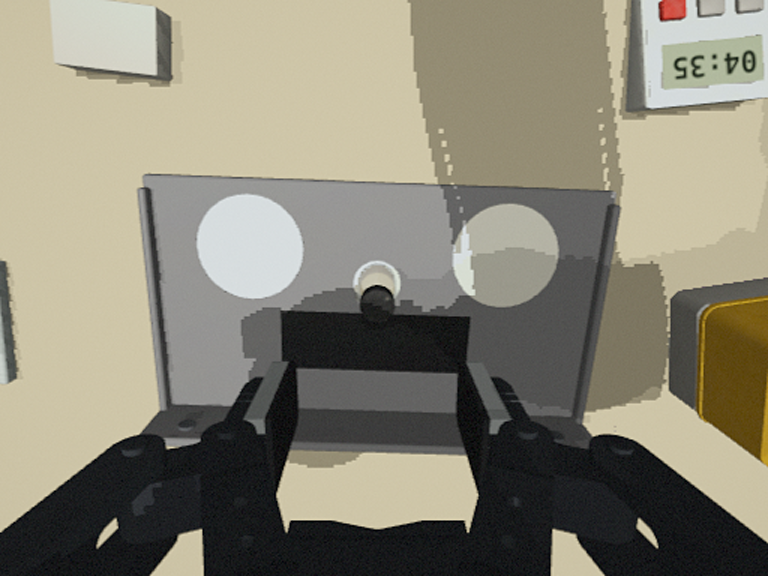

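View pics/cmp.png

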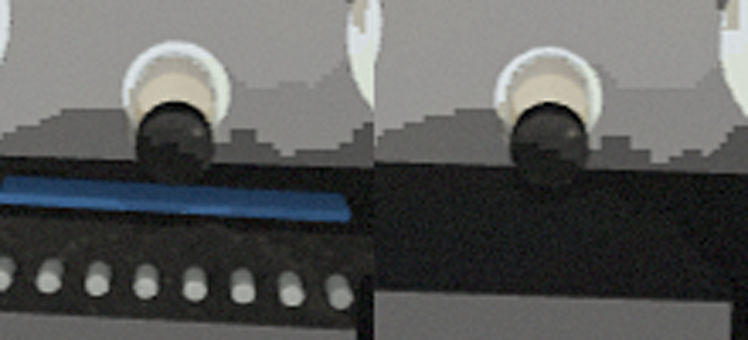

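The before and after views match: the vial is back on its mark, with the same cap and mark overlap. Next is the jar.

Emit:
send_rows --pt "0 0.02 0.03 0" --pt "0.005 0.06 0.06 0" --pt "0.01 0.11 0.06 0" --pt "0.015 0.16 0.06 0" --pt "0.0204 0.21 0.06 0" --jaw 0.5

```text
time_s: 39.8
tcp_pos: [0.516, 0.1552, 0.211]
tool_rot: [-0.001, 3.141, 0.0]
wrist_force: [1.1, -0.3, 0.3]
opening: 0.744
```

Emit:
send_rows --pt "0 0.05 0 0" --pt "0 0.1 0 0" --pt "0 0.145 0 0" --pt "0 0.1584 0 0" --pt "0 0.1584 0 0"

```text
time_s: 40.42
tcp_pos: [0.5159, 0.3123, 0.2104]
tool_rot: [0.003, -3.141, 0.001]
wrist_force: [-0.7, -0.3, -0.1]
opening: 0.754
```

Emit:
send_rows --pt "0 0 -0.02 0" --pt "0 0 -0.05 0" --pt "0 0 -0.07 0" --pt "0 0 -0.08 0" --pt "0 0 -0.08 0"

```text
time_s: 41.05
tcp_pos: [0.5161, 0.311, 0.1308]
tool_rot: [-0.0, -3.141, 0.001]
wrist_force: [0.2, -0.1, 0.2]
opening: 0.756
```

Run:
```python
from h import *
s=monitor.read_state();print(s['tcp_pos'],s['tool_rot'],s['wrist_force'],s['opening'])
c=cam('wrist');save(c,'w29',k=1.5)
```

```text
[0.51613063 0.3110395  0.130782  ] [-9.59957608e-05 -3.14123391e+00  8.90500555e-04] [ 0.15889124 -0.12569046  0.15756757] 0.7561927364055498
```

View pics/w29.png

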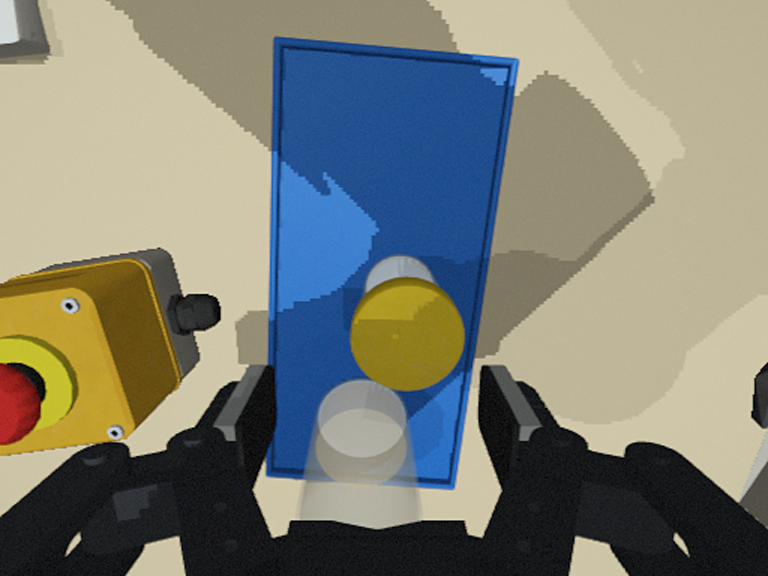

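Run:
```python
from h import *
c=cam('wrist')
f=lambda p,z:P(c,p[0]/1.5,p[1]/1.5,z)
for b in blobs(c,(24,150,70),(33,255,255),500)[:2]: e=cv2.fitEllipse(b);print(e,P(c,*e[0],.084))
print('bottle base',f((362,418),.006))
s=monitor.read_state();print(s['tcp_pos'])
import math
c=dict(pickle.load(open('c0.pkl','rb'))['scene']) if 0 else cam('scene');save(c,'s29',(110,130,340,290),3.4)
for b in blobs(c,(22,130,70),(33,255,255),20): 
    u,v=cen(b)
    if v<300: print(u,v,cv2.boundingRect(b),P(c,u,v,.081))
```

```text
((269.845703125, 221.0223846435547), (73.930419921875, 74.1306381225586), 107.93965148925781) [512.7 323.8]
((25.874452590942383, 250.46044921875), (45.15987777709961, 64.51190185546875), 149.92282104492188) [532.3 171.8]
bottle base [599.3 303.5]
[0.51666734 0.31184365 0.13194243]
59.92172739541161 196.3846153846154 (49, 182, 23, 29) [845.5 410.2]
162.88888888888889 224.8968253968254 (155, 218, 17, 14) [514.1 326.6]
198.17910447761193 193.59203980099502 (191, 189, 15, 9) [536.5 165.8]
```

View pics/s29.png

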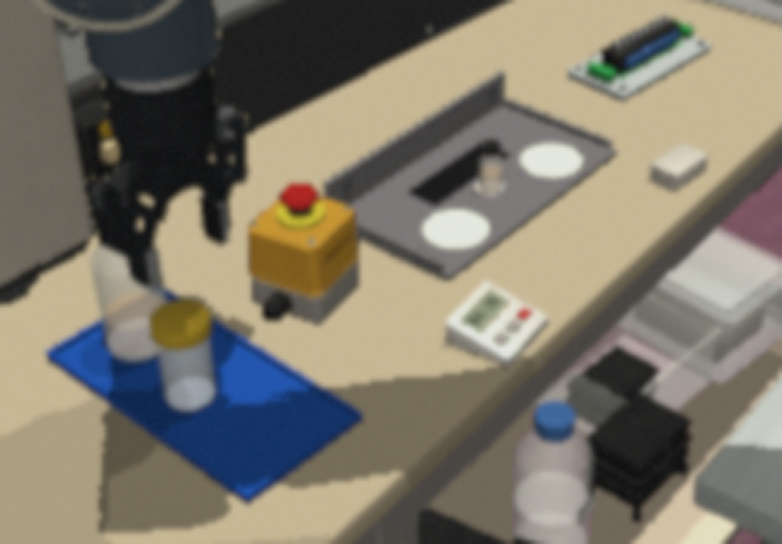

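The jar stands upright at about (0.514, 0.3245), 12 mm from where I released it, so it was dragged a bit as the jaw opened. It is still well on the tray. I'll re-centre over it.

Emit:
send_rows --pt "-0.002 0.006 0 0" --pt "-0.002 0.0125 0 0" --pt "-0.002 0.0125 0 0" --pt "-0.002 0.0125 0 0" --pt "-0.002 0.0125 0 0" --jaw 0.6

```text
time_s: 41.82
tcp_pos: [0.514, 0.3244, 0.1308]
tool_rot: [0.001, -3.142, 0.0]
wrist_force: [-0.1, 0.5, 0.0]
opening: 0.801
```

Run:
```python
from h import *
s=monitor.read_state();print(s['tcp_pos'],s['opening'])
c=cam('wrist');save(c,'w30',k=1.5)
for b in blobs(c,(24,150,70),(33,255,255),500)[:1]: e=cv2.fitEllipse(b);print(e,P(c,*e[0],.084))
```

```text
[0.5140395  0.32437808 0.13078546] 0.8008204613028288
((249.1092529296875, 225.12644958496094), (73.9673080444336, 74.2228775024414), 5.971441745758057) [512.6 324.1]
```

View pics/w30.png

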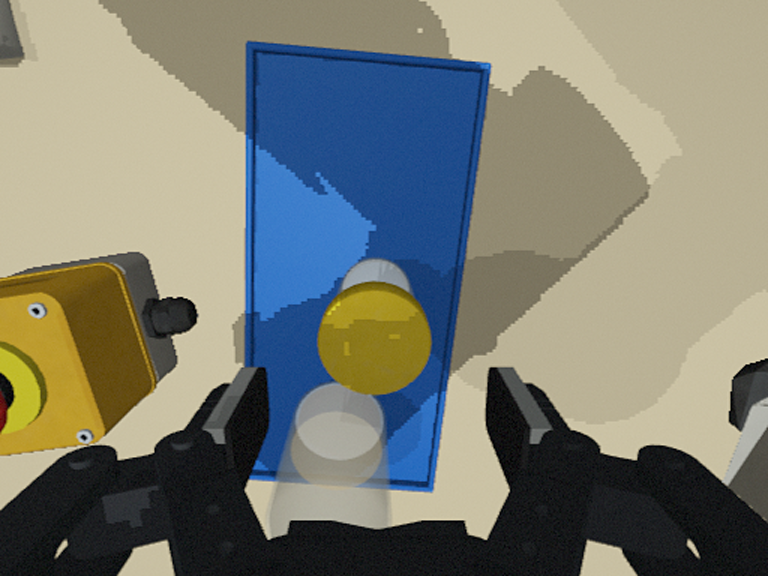

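Emit:
send_rows --pt "0 0 -0.03 0" --pt "0 0 -0.055 0" --pt "0 0 -0.075 0" --pt "0 0 -0.088 0" --pt "0 0 -0.092 0"

```text
time_s: 42.5
tcp_pos: [0.5139, 0.3242, 0.0382]
tool_rot: [0.001, -3.141, 0.001]
wrist_force: [0.0, 0.3, 0.5]
opening: 0.797
```

Emit:
send_rows --pt "0 0 0 0" --pt "0 0 0 0" --pt "0 0 0 0" --pt "0 0 0 0" --pt "0 0 0 0" --jaw -1 --grip_force 30

```text
time_s: 43.12
tcp_pos: [0.5147, 0.3249, 0.0398]
tool_rot: [-0.002, 3.14, 0.002]
wrist_force: [-0.0, 0.9, 6.3]
opening: 0.51
```

Emit:
send_rows --pt "0 0 0.01 0" --pt "0 0 0.04 0" --pt "0 0 0.08 0" --pt "0 0 0.12 0" --pt "0 0 0.16 0"

```text
time_s: 43.75
tcp_pos: [0.5135, 0.324, 0.1999]
tool_rot: [0.001, -3.14, 0.001]
wrist_force: [-0.4, 1.1, -0.8]
opening: 0.513
```

Run:
```python
from h import *
s=monitor.read_state();print(s['tcp_pos'],s['wrist_force'],s['opening'])
c=cam('wrist');save(c,'w31',k=1.5)
```

```text
[0.51346242 0.32398553 0.1999408 ] [-0.38177212  1.07166299 -0.75258013] 0.5131163107163924
```

View pics/w31.png

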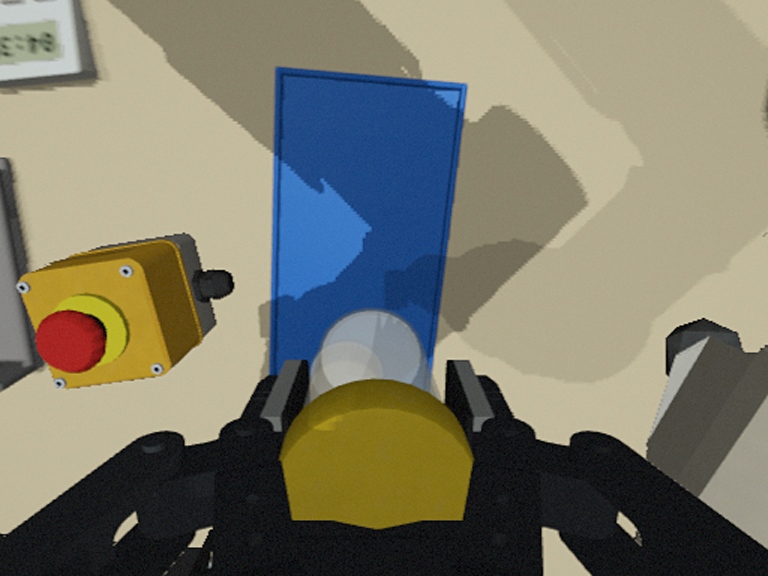

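The jar is held in the same pose as on the first carry. Returning it to the caddy.

Emit:
send_rows --pt "-0.004 -0.03 0.005 0" --pt "-0.01 -0.08 0.005 0" --pt "-0.016 -0.13 0.005 0" --pt "-0.022 -0.18 0.005 0" --pt "-0.028 -0.23 0.005 0"

```text
time_s: 44.42
tcp_pos: [0.4851, 0.0927, 0.2036]
tool_rot: [0.001, -3.141, 0.0]
wrist_force: [0.4, -0.4, -0.3]
opening: 0.514
```

Emit:
send_rows --pt "-0.006 -0.05 0 0" --pt "-0.008 -0.0725 -0.01 0" --pt "-0.008 -0.0775 -0.05 0" --pt "-0.008 -0.0775 -0.09 0" --pt "-0.008 -0.0775 -0.11 0"

```text
time_s: 45.05
tcp_pos: [0.4761, 0.0163, 0.0915]
tool_rot: [-0.0, -3.137, 0.001]
wrist_force: [0.6, -0.6, 0.2]
opening: 0.515
```

Emit:
send_rows --pt "0 0 0 0" --pt "0 0 0 0" --pt "0 0 0 0" --pt "0 0 0 0" --pt "0 0 0 0"

```text
time_s: 45.68
tcp_pos: [0.4782, 0.017, 0.0941]
tool_rot: [-0.001, 3.141, 0.0]
wrist_force: [-0.6, 0.4, -1.1]
opening: 0.513
```

Run:
```python
from h import *
s=monitor.read_state();print(s['tcp_pos'],s['wrist_force'],s['opening'])
c=cam('wrist');save(c,'w32',k=1.5)
```

```text
[0.47817732 0.01704321 0.09414289] [-0.58260676  0.37678105 -1.14080647] 0.5127896352377728
```

View pics/w32.png

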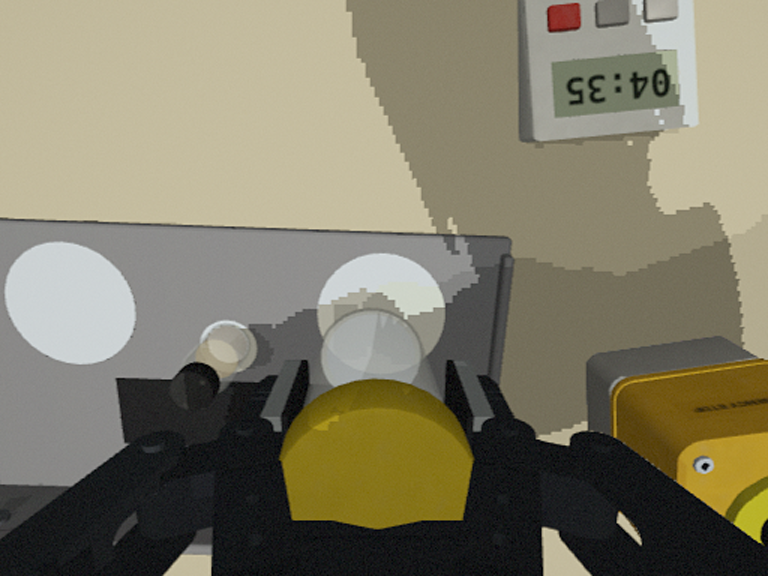

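The jar has a slight roll in the grip: its base is at column 372 and the jaw centre at 377. Against the picture from before the grasp, the jar originally stood about 2 mm further +y than my grasp. I'm shifting for that.

Emit:
send_rows --pt "0 0.0025 -0.015 0" --pt "0 0.0025 -0.03 0" --pt "0 0.0025 -0.042 0" --pt "0 0.0025 -0.049 0" --pt "0 0.0025 -0.0515 0"

```text
time_s: 46.35
tcp_pos: [0.4789, 0.0192, 0.0435]
tool_rot: [-0.003, 3.14, -0.001]
wrist_force: [-2.2, 2.2, 14.6]
opening: 0.513
```

Emit:
send_rows --pt "0 0 0 0" --pt "0 0 0 0" --pt "0 0 0 0" --pt "0 0 0 0" --pt "0 0 0 0"

```text
time_s: 46.98
tcp_pos: [0.4788, 0.0194, 0.0436]
tool_rot: [-0.002, 3.14, -0.0]
wrist_force: [-1.4, 0.5, 7.0]
opening: 0.51
```

Run:
```python
from h import *
s=monitor.read_state();print(s['tcp_pos'],s['wrist_force'],s['opening'])
c=cam('wrist');save(c,'w33',k=1.5)
```

```text
[0.47879259 0.0194176  0.0435958 ] [-1.38174445  0.47701887  7.04868795] 0.5097333407689032
```

View pics/w33.png

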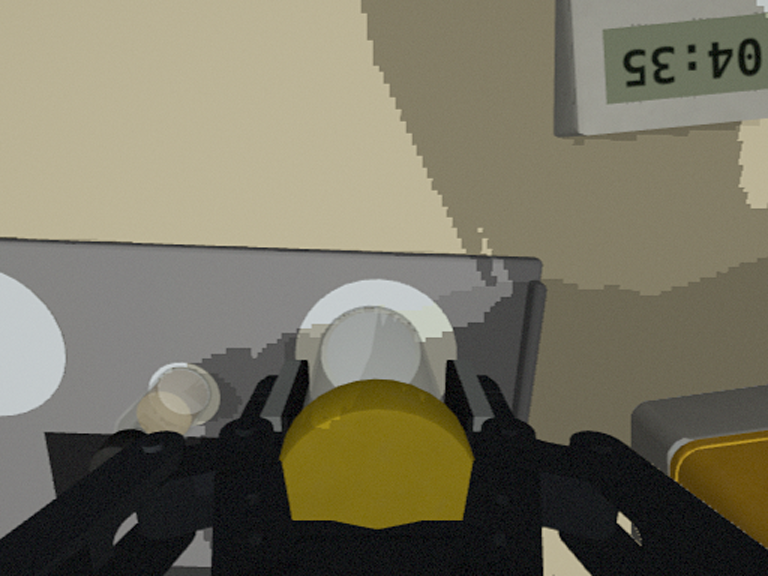

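Emit:
send_rows --pt "0 0 0 0" --pt "0 0 0 0" --pt "0 0 0 0" --pt "0 0 0 0" --pt "0 0 0 0" --jaw 0.08 --grip_force 20

```text
time_s: 47.65
tcp_pos: [0.4783, 0.0195, 0.0425]
tool_rot: [-0.001, 3.141, -0.0]
wrist_force: [0.3, -0.8, 3.7]
opening: 0.54
```

Run:
```python
from h import *
s=monitor.read_state();print(s['tcp_pos'],s['wrist_force'],s['opening'])
c=cam('wrist');save(c,'w34',k=1.5)
```

```text
[0.47831257 0.0194603  0.04249987] [ 0.32994213 -0.84263242  3.70597528] 0.5399863064185118
```

View pics/w34.png

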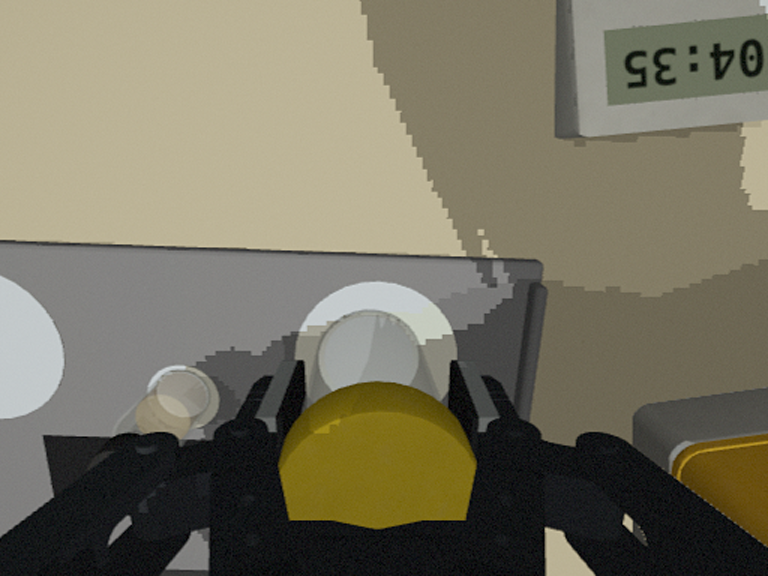

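Emit:
send_rows --pt "0 0 -0.001 0" --pt "0 0 -0.002 0" --pt "0 0 -0.003 0" --pt "0 0 -0.003 0" --pt "0 0 -0.003 0" --jaw 0.14

```text
time_s: 48.32
tcp_pos: [0.4779, 0.0195, 0.0392]
tool_rot: [0.001, -3.141, -0.0]
wrist_force: [-0.8, -0.3, 0.8]
opening: 0.571
```

Emit:
send_rows --pt "0 0 0 0" --pt "0 0 -0.001 0" --pt "0 0 -0.002 0" --pt "0 0 -0.003 0" --pt "0 0 -0.003 0" --jaw 0.5

```text
time_s: 48.95
tcp_pos: [0.478, 0.0194, 0.0362]
tool_rot: [0.001, -3.141, 0.0]
wrist_force: [-0.4, -0.4, 0.3]
opening: 0.746
```

Run:
```python
from h import *
s=monitor.read_state();print(s['tcp_pos'],s['wrist_force'],s['opening'])
c=cam('wrist');save(c,'w35',k=1.5)
```

```text
[0.47796608 0.01944757 0.03618389] [-0.43891342 -0.44575831  0.27932555] 0.7463772743389009
```

View pics/w35.png

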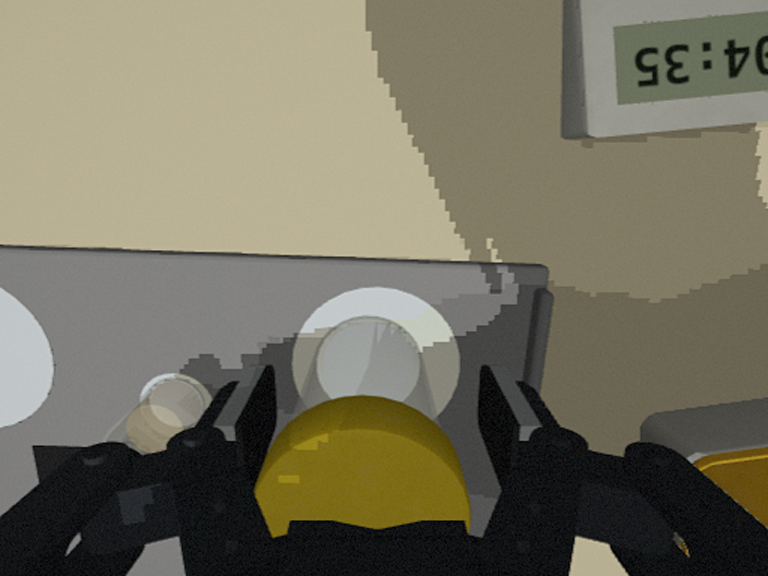

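The jar stands free and upright; its base (368,362) against the mark (376,364) is about 2 mm to the −y side of where it began. I'll centre the open jaw on it, rise and check.

Emit:
send_rows --pt "0 -0.002 0 0" --pt "0 -0.0035 0 0" --pt "0 -0.0035 0.02 0" --pt "0 -0.0035 0.06 0" --pt "0 -0.0035 0.1 0"

```text
time_s: 49.62
tcp_pos: [0.4778, 0.0158, 0.1373]
tool_rot: [0.001, -3.141, 0.0]
wrist_force: [1.0, 0.2, 0.1]
opening: 0.75
```

Emit:
send_rows --pt "0 0 0.04 0" --pt "0.001 0.001 0.08 0" --pt "0.001 0.002 0.084 0" --pt "0.001 0.002 0.084 0" --pt "0.001 0.002 0.084 0"

```text
time_s: 50.25
tcp_pos: [0.4783, 0.0178, 0.219]
tool_rot: [0.001, -3.139, 0.001]
wrist_force: [-0.0, 0.9, 0.1]
opening: 0.752
```

Run:
```python
from h import *
import pickle
s=monitor.read_state();print(s['tcp_pos'],s['wrist_force'],s['opening'])
c=cam('wrist');save(c,'w36',k=1.5)
for b in blobs(c,(24,150,70),(33,255,255),500)[:1]: e=cv2.fitEllipse(b);print(e,P(c,*e[0],.088))
d=pickle.load(open('c0.pkl','rb'))
for n in('scene','side'):
    for cc in(d[n],cam(n)):
        for b in blobs(cc,(22,130,70),(33,255,255),20):
            u,v=cen(b)
            if 235<u<262 and 160<v<190: print(n,round(u,2),round(v,2),cv2.contourArea(b),P(cc,u,v,.085))
```

```text
[0.47833307 0.01779766 0.21902569] [-0.01075347  0.88496978  0.06659438] 0.7521237351030907
((248.9840850830078, 189.80921936035156), (52.355674743652344, 52.96056365966797), 174.59788513183594) [477.5  16.9]
scene 243.97 176.93 128.5 [480.   21.3]
scene 244.45 177.08 119.5 [478.3  21.1]
side 254.21 173.83 91.0 [480.5   5.9]
side 254.24 174.17 93.0 [480.5   3.5]
```

View pics/w36.png

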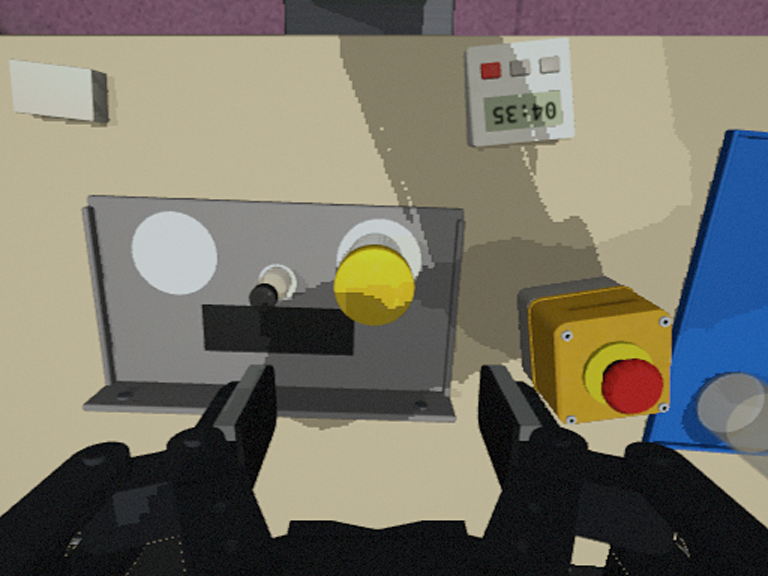

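The jar is back to within about 2 mm of its starting position by all three cameras. Now the bottle.

Emit:
send_rows --pt "0.01 0.03 0 0" --pt "0.03 0.08 0 0" --pt "0.05 0.13 0 0" --pt "0.07 0.18 0 0" --pt "0.09 0.23 0 0" --jaw 1

```text
time_s: 51.02
tcp_pos: [0.5694, 0.2495, 0.2197]
tool_rot: [0.001, -3.141, 0.001]
wrist_force: [1.5, -0.6, 1.3]
opening: 0.997
```

Emit:
send_rows --pt "0.018 0.035 0 0" --pt "0.0287 0.0562 0 0" --pt "0.0287 0.0562 0 0" --pt "0.0287 0.0562 0 0" --pt "0.0287 0.0562 0 0"

```text
time_s: 51.65
tcp_pos: [0.5976, 0.3034, 0.2208]
tool_rot: [-0.0, 3.141, 0.0]
wrist_force: [-0.5, -0.2, -0.7]
opening: 0.999
```

Run:
```python
from h import *
s=monitor.read_state();print(s['tcp_pos'],s['tool_rot'],s['wrist_force'],s['opening'])
c=cam('wrist');save(c,'w37',k=1.5)
```

```text
[0.59762046 0.30339591 0.22075625] [-2.17266946e-04  3.14126145e+00  2.77563542e-04] [-0.53774986 -0.18002247 -0.69127294] 0.9990975463386735
```

View pics/w37.png

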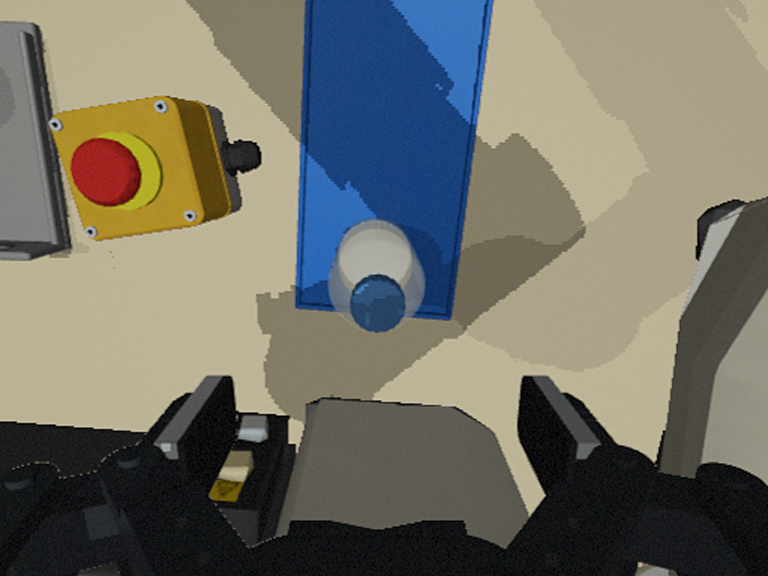

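Centred: cap at (378,303). Descending and grasping.

Emit:
send_rows --pt "0 0 -0.04 0" --pt "0 0 -0.08 0" --pt "0 0 -0.12 0" --pt "0 0 -0.145 0" --pt "-0.0005 0 -0.151 0"

```text
time_s: 52.32
tcp_pos: [0.5963, 0.3031, 0.0678]
tool_rot: [0.0, -3.139, 0.003]
wrist_force: [0.3, -1.1, 0.0]
opening: 0.998
```

Emit:
send_rows --pt "0 0 0 0" --pt "0 0 0 0" --pt "0 0 0 0" --pt "0 0 0 0" --pt "0 0 0 0" --jaw -1 --grip_force 40

```text
time_s: 52.95
tcp_pos: [0.5983, 0.3043, 0.0715]
tool_rot: [-0.002, 3.139, 0.002]
wrist_force: [-0.9, -2.3, 6.0]
opening: 0.645
```

Emit:
send_rows --pt "0 0 0.01 0" --pt "0 0 0.03 0" --pt "0 0 0.06 0" --pt "0 0 0.1 0" --pt "0 0 0.15 0"

```text
time_s: 53.58
tcp_pos: [0.5964, 0.3041, 0.2197]
tool_rot: [0.002, -3.139, 0.001]
wrist_force: [1.1, 0.2, -1.2]
opening: 0.643
```

Run:
```python
from h import *
s=monitor.read_state();print(s['tcp_pos'],s['tool_rot'],s['wrist_force'],s['opening'])
c=cam('wrist');save(c,'w38',k=1.5)
```

```text
[0.59638608 0.30412282 0.21970896] [ 1.56995578e-03 -3.13912028e+00  1.15927675e-03] [ 1.0579399   0.20250796 -1.22224193] 0.6432013649047849
```

View pics/w38.png

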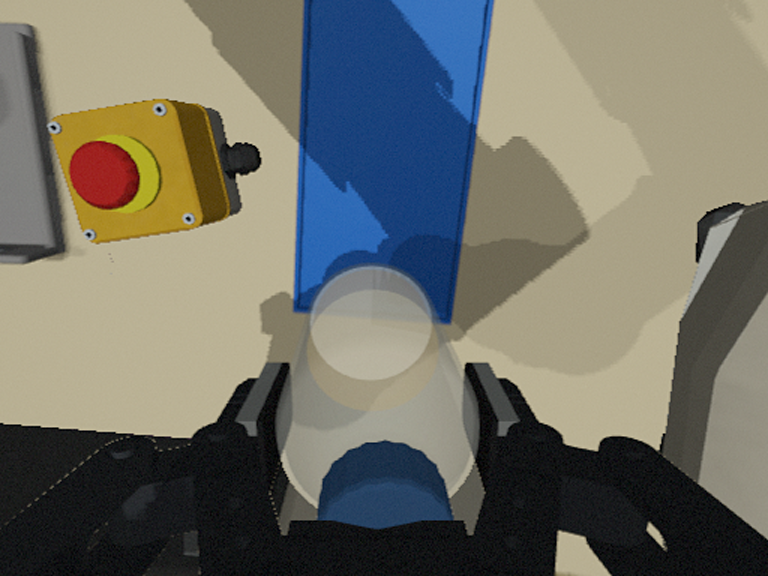

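Emit:
send_rows --pt "-0.008 -0.02 0.005 0" --pt "-0.018 -0.06 0.005 0" --pt "-0.03 -0.11 0.005 0" --pt "-0.045 -0.16 0.005 0" --pt "-0.06 -0.21 0.005 0"

```text
time_s: 54.25
tcp_pos: [0.5364, 0.0929, 0.2245]
tool_rot: [-0.002, 3.141, 0.001]
wrist_force: [0.8, 0.3, -1.4]
opening: 0.644
```

Emit:
send_rows --pt "-0.015 -0.05 0 0" --pt "-0.03 -0.1 0 0" --pt "-0.045 -0.16 0 0" --pt "-0.056 -0.205 -0.005 0" --pt "-0.0605 -0.224 -0.01 0"

```text
time_s: 54.88
tcp_pos: [0.4758, -0.1317, 0.2145]
tool_rot: [0.002, 3.141, 0.001]
wrist_force: [-0.1, 0.6, -1.2]
opening: 0.64
```

Emit:
send_rows --pt "0 0 -0.03 0" --pt "0 0 -0.06 0" --pt "0 0 -0.08 0" --pt "0 0 -0.09 0" --pt "0 0 -0.09 0"

```text
time_s: 55.5
tcp_pos: [0.4766, -0.1297, 0.1242]
tool_rot: [0.001, -3.141, -0.0]
wrist_force: [-0.1, -1.1, -0.9]
opening: 0.641
```

Run:
```python
from h import *
s=monitor.read_state();print(s['tcp_pos'],s['tool_rot'],s['wrist_force'],s['opening'])
c=cam('wrist');save(c,'w39',k=1.5)
```

```text
[ 0.47660414 -0.12973876  0.12420217] [ 1.40839882e-03 -3.14095208e+00 -6.52992761e-05] [-0.09276503 -1.08060732 -0.94451829] 0.6412907179169396
```

View pics/w39.png

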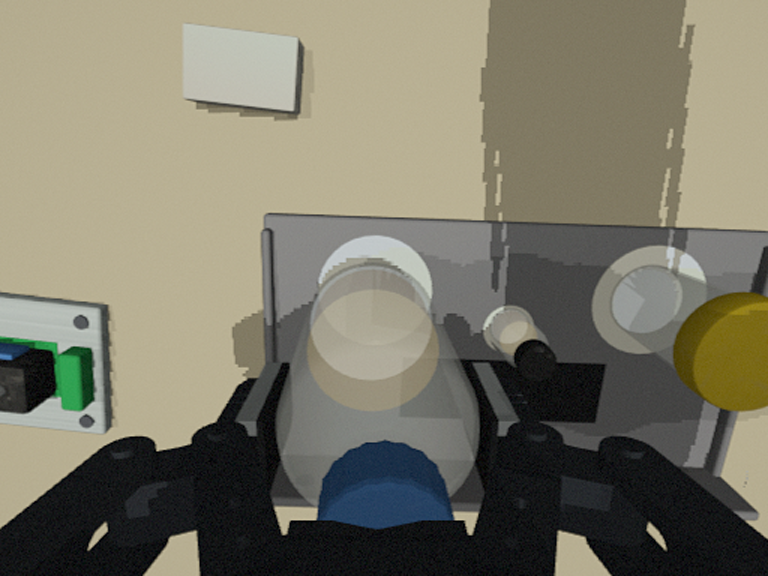

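Emit:
send_rows --pt "0 0 -0.015 0" --pt "0 0 -0.03 0" --pt "0 0 -0.042 0" --pt "0 0 -0.048 0" --pt "0 0 -0.05 0"

```text
time_s: 56.18
tcp_pos: [0.4777, -0.13, 0.0754]
tool_rot: [-0.002, 3.14, -0.001]
wrist_force: [-2.4, 1.9, 11.7]
opening: 0.644
```

Emit:
send_rows --pt "0 0 -0.0005 0" --pt "0 0 -0.001 0" --pt "0 0 -0.001 0" --pt "0 0 -0.001 0" --pt "0 0 -0.001 0"

```text
time_s: 56.8
tcp_pos: [0.4779, -0.13, 0.0755]
tool_rot: [-0.002, 3.138, -0.001]
wrist_force: [-3.8, 1.5, 9.4]
opening: 0.644
```

Run:
```python
from h import *
s=monitor.read_state();print(s['tcp_pos'],s['tool_rot'],s['wrist_force'],s['opening'])
c=cam('wrist');save(c,'w40',k=1.5)
```

```text
[ 0.47793427 -0.12996686  0.07549061] [-2.44689885e-03  3.13835762e+00 -9.66133749e-04] [-3.81199379  1.5076669   9.3817749 ] 0.643603110028109
```

View pics/w40.png

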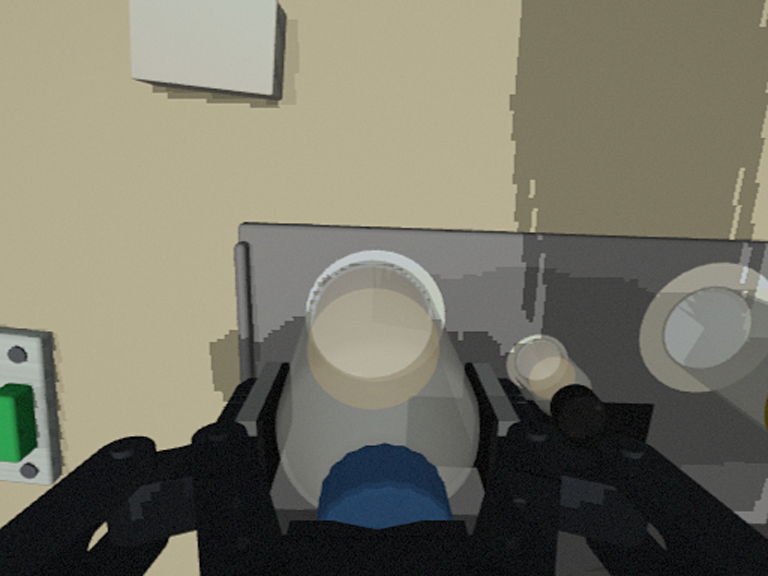

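The bottle is concentric with its mark. Easing up, releasing and retreating straight up.

Emit:
send_rows --pt "0 0 0.001 0" --pt "0 0 0.001 0" --pt "0 0 0.001 0" --pt "0 0 0.001 0" --pt "0 0 0.001 0" --jaw 0.8

```text
time_s: 57.48
tcp_pos: [0.4767, -0.1298, 0.0742]
tool_rot: [0.001, -3.141, 0.0]
wrist_force: [0.2, 0.4, -1.2]
opening: 0.9
```

Emit:
send_rows --pt "0 0 0.02 0" --pt "0 0 0.06 0" --pt "0 0 0.1 0" --pt "0 0 0.14 0" --pt "0 0 0.144 0"

```text
time_s: 58.1
tcp_pos: [0.4783, -0.1301, 0.2215]
tool_rot: [-0.002, 3.135, -0.001]
wrist_force: [-0.1, 0.0, 0.1]
opening: 0.896
```

Emit:
send_rows --pt "0 0 0 0" --pt "0 0 0 0" --pt "0 0 0 0" --pt "0 0 0 0" --pt "0 0 0 0" --jaw 1

```text
time_s: 58.72
tcp_pos: [0.4767, -0.1298, 0.2181]
tool_rot: [0.001, -3.141, 0.0]
wrist_force: [-0.0, -0.2, -0.4]
opening: 1.0
```

Run:
```python
from h import *
s=monitor.read_state();print(s['tcp_pos'],s['tool_rot'],s['wrist_force'],s['opening'])
c=cam('wrist');save(c,'w41',k=1.5)
b=blobs(c,(98,90,40),(125,255,255),100)
for x in b[:2]: e=cv2.fitEllipse(x);print(e,P(c,*e[0],.133))
```

```text
[ 0.47667007 -0.12982776  0.21810859] [ 1.26172906e-03 -3.14114171e+00  6.13012633e-05] [-0.04627759 -0.2017214  -0.42237153] 0.999927887461812
((249.88938903808594, 206.90576171875), (36.49564743041992, 38.751277923583984), 177.0328369140625) [ 476.3 -129.8]
((36.470703125, 195.46334838867188), (6.594254970550537, 113.09814453125), 96.62498474121094) [ 467.8 -282.4]
```

View pics/w41.png

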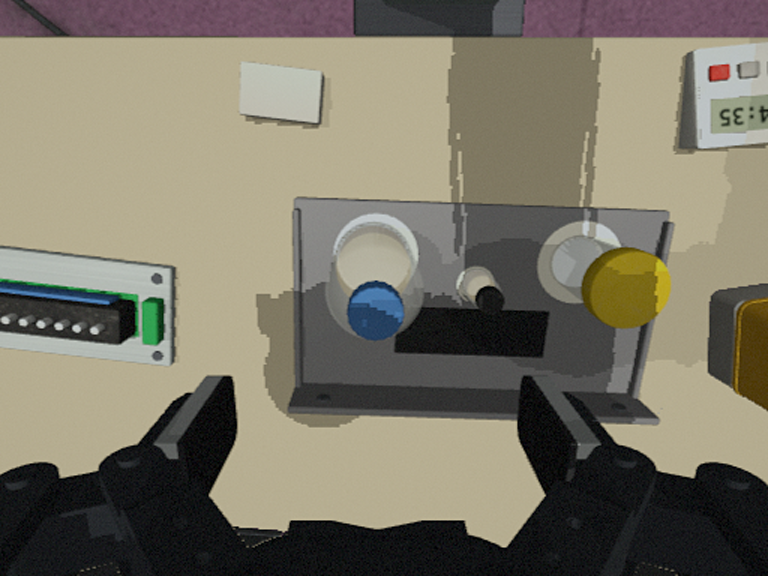

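From the same viewpoint as before the job, pixels at 1.5x:

| Item | Before | Now |
|---|---|---|
| Bottle cap | (374,308) | (376,310) |
| Vial cap | (488,301) | (489,299) |
| Jar cap | (629,288) | (626,288) |

Everything is within about 1.5 mm. The timer and pale box are unmoved, the cassette is in the cradle, and the gripper is clear. Handing in.

Run:
```python
from h import *
print(order.sign_off(), monitor.read_state()['time_s'])
```

```text
the job is handed in; nothing more can be done
the job is handed in; nothing more can be done
```

The job is done and handed in at about 59 s of the 141 s allowed; no verdict was reported. I put the bottle, jar and vial on the tray and set the cassette in the cradle. Then I put the vial, jar and bottle back in the caddy, in that order.

**Cassette:** in the wrist picture it measured about 1 mm from the centre between the stops. It lay along the cradle to within 0.002 rad, nozzles up.

**Bottle, vial and jar:** all three stand upright. From the same camera pose as before the job:
- The bottle is about 1.4 mm from its starting spot.
- The vial is about 1 mm off.
- The jar is 1.5–2 mm off. The cameras disagreed slightly on it: the scene camera gave 1.7 mm and the side camera 2.4 mm.

**Bystanders:** the timer and the pale box look unmoved.

**What didn't go cleanly:**
- The opening jaws dragged the jar about 12 mm across the tray. It stayed upright on the tray, and I re-measured it before picking it up again.
- Setting the vial back briefly pressed it down with 28 N, so I eased off before letting go.
- One fast move ended about 10 mm short and I corrected it before descending.

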